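Weigh down two mended books to dry

ROBOT

A 6-joint arm with a two-finger parallel gripper is mounted at the origin on a cart in front of the work surface, level with it; the furniture and walls round the work are solid. World frame = base frame: x ahead of the robot, y to its left, z up, the work surface at z = 0. Lengths are in m, angles in rad, forces in N, time in s.
With the tool pointing down it reaches from about 0.3 to 1 m from the base axis. Payload 5.1 kg.
Tool frame: the origin (TCP) lies midway between the tips of the shut fingers; the grasp point (between the pads) lies 19 mm behind it; y points along the fingers, x is the direction in which the jaws open and shut, and the axes are right-handed (so a half turn about y gives the same grasp; the last joint's range is limited). The gripper opens to 95 mm and grips with 3 to 60 N. Pads are 20 mm wide; open, the fingers measure 119 mm over their backs; the gripper's body (75 mm by 180 mm) begins 59 mm behind the grasp point.
Start: joints at [-1.411, 0.124, 1.65, -0, 1.367, -0.083], TCP at [0.156, -0.631, 0.215] pointing down, gripper open.
Joint ranges: [-2.61, 2.61], [-1.02, 2.33], [0.03, 2.71], [-1.35, 4.49], [0.32, 2.68], [-2.91, 2.91]. Speed limits (rad/s): [2.57, 2.57, 3.14, 3.14, 3.14, 3.14].

INTERFACE

Orientations are given as a rotation vector (axis times angle).
In Python, from workcell import env, viewer, spotter gives the robot as it stands. The module is installed in compiled form; this text tells all that it offers.
- The arm moves only by the tool apply_moves, never from a script. Its argument "plan" is text: rows parted by semicolons, each of 7 numbers parted by spaces: the turn, a rotation vector about the world's x, y, z in degrees, then the shift along the world's x, y, z in mm, then the opening, from -1 (shut) to 1 (fully open). A call has 1 to 8 rows; each row is the pose to reach, as a shift and turn from the pose commanded when the call began; what a row does not reach only later rows make up. A row lasts 1/10 s, in which the tool goes at most 50 mm and 8.59 degrees, less where a joint would pass 70% of its speed; a pose out of reach is approached as far as the arm can. A call with a gripper value outside its range is refused whole. The fingers move at their own pace and stop on an object; "squeeze" is the grip in N (left out, the last holds). Time passes only in rows, so rows that repeat a pose let the fingers close. It gives the time, the measured TCP pose, the force and the opening at its end, in the units of the state.
- env.read_state(): the state, without advancing time (a new reading comes with each control period).
- viewer.grab_frame(name): name is "side" or "top"; returns a dict with "frame" (400x640x3 uint8, blue, green, red), "intrinsics" (3x3 intrinsics, pixels), "k1" (the pictures are not rectified: a ray, as slopes to the right and down, at radius r is drawn at 1 + k1 r^2 times it, then the intrinsics apply), "rvec" (rotation vector, rad) and "tvec" (3), from world to camera coordinates, as OpenCV has them. Camera axes: x right, y down, z forward; pixel columns grow to the right and rows downward; lengths in m; the calibration is good to about 2 mm. A picture is of the moment at which its call begins. There is no depth.
- env.finish_job(): hands the job in, once; it reports no verdict.
Trained networks look in a picture, given as the dict that the camera call returned (one of the last four; its "shot" number tells which), for a name from the list of things; names that differ only in an ending like _2 or _b are one class to them, and where a whole thing is asked for, a point or a joint stands for the part that bears it (a point fixed in the world has none). Each returns a list of dicts, best first, with "score" (0 to 1); they miss things now and then, are a little off and sometimes report something else, mostly with a low value. They report only what shows in the picture. A call takes as long as a camera call. They do not tell look-alikes from the thing itself.
- spotter.cut_out(picture, query): "region" (400x640 bool, what is visible of it) and "centre" ([row, column] in pixels, amid what is visible of it).
- spotter.tip_of(picture, query): "centre" ([row, column] in pixels: a listed point, or the origin of a listed thing).
The state is a dict: "t": time; "joint_positions": joint angles; "joint_vel": joint speeds; "tau": joint torques, N m; "tcp_pos": TCP position; "ee_rot": TCP orientation; "ft_force": force on the tool from outside, world axes, zero at the start; "wrist_torque": the same for the moment, N m; "gripper_width": finger opening in m.
Only numpy, scipy, OpenCV 4.12 (cv2) and the standard library are available. Lean on these libraries where they do the work, as an engineer would, in place of code of your own. Each camera call takes 0.05 s, during which the arm holds its last target.

TASK

Two mended books must dry under weight. Lay the dark wooden strip flat along the middle of the pale text block, parallel to its long sides and centred on it, and only then stand the two brass weights from the near edge of the table upright on the strip, one wholly on each side of its middle, each centred across the strip, wholly above the book and not touching each other. Lay the clear acrylic block, flat as it lies now, on the middle of the single brown booklet in the middle of the table, square to the booklet's edges; set everything down gently without dropping it, keep the books where they lie, and leave the thread spool and the black loupe alone.

Things in the scene. Friction and masses are not known exactly. Their poses are not given: they have to be found in the camera images.
- text_block: pale, cream-coloured unbound text block lying flat: 118 (its x) x 144 (its y, the long sides) x 16 mm over its curled edges, but things laid on it come to rest 12 mm above its underside; origin at the centre of its underside, z up. Loose.
- booklet: brown booklet lying flat alone in the middle of the table: 141 (its x) x 158 (its y) x 17 mm high (things rest 16 mm above its underside); origin at the centre of its underside, z up. Loose. (The brown booklets and stacks at the far right and back are not meant.)
- wood_strip: dark brown flat wooden strip, 201 (its x) x 40 (its y) x 9 mm high; origin at the centre of its underside, z up. Loose, grasp it across its 40 mm width at the middle.
- acrylic_block: clear acrylic block weight, 129 (its x) x 58 (its y) x 60 mm high; origin at the centre of its underside, z up. Loose, grasp across its 58 mm width.
- brass_weight_a: turned brass weight, 46 mm diameter, 67 mm high with a narrower knob on top (the full-width body is the lower 40 mm); origin at the centre of its underside, z up. 0.55 kg. It stands in the row nearest the robot; the brass weight at the far back edge of the table is not meant. Alike to brass_weight_b, either may go on either half of the strip.
- brass_weight_b: second brass weight, the same as brass_weight_a.
- thread_spool: bystander: wooden spool of linen thread standing upright, 36 mm diameter, 46 mm high; origin at the centre of its underside. To be left where it is.
- loupe: bystander: black round stand loupe, 40 mm diameter, 37 mm high; origin at the centre of its underside. To be left where it is.
Not all that is in view belongs to the job. There is more than one size of the wood_strip; the one meant has the size given above. What is shaped like the brass_weight_b but turquoise is not meant.

How it is judged:
On the way, in this order (a step that is already met when the one before it is completed fails the run):
1. the wooden strip lies along the middle of the text block, let go (x of wood_strip in the frame of text_block between -0.015 and 0.015 m and y of wood_strip in the frame of text_block between -0.02 and 0.02 m and z of wood_strip in the frame of text_block between 0.008 and 0.02 m and angle between the x axis of wood_strip and the y axis of text_block, either way round below 0.2 rad and angle between wood_strip's own z axis and vertical below 0.08 rad and contact force between the fingers and wood_strip below 0.2 N), for 0.2 s.
2. both brass weights stand on the strip, one on each side of its middle (((y of brass_weight_a in the frame of wood_strip between -0.015 and 0.015 m and z of brass_weight_a in the frame of wood_strip between 0.005 and 0.014 m and angle between each of brass_weight_a, brass_weight_b's own z axis and vertical below 0.1 rad and x of brass_weight_a in the frame of wood_strip between 0.024 and 0.072 m and y of brass_weight_b in the frame of wood_strip between -0.015 and 0.015 m and z of brass_weight_b in the frame of wood_strip between 0.005 and 0.014 m and x of brass_weight_b in the frame of wood_strip between -0.072 and -0.024 m) or (y of brass_weight_a in the frame of wood_strip between -0.015 and 0.015 m and z of brass_weight_a in the frame of wood_strip between 0.005 and 0.014 m and angle between each of brass_weight_a, brass_weight_b's own z axis and vertical below 0.1 rad and x of brass_weight_a in the frame of wood_strip between -0.072 and -0.024 m and y of brass_weight_b in the frame of wood_strip between -0.015 and 0.015 m and z of brass_weight_b in the frame of wood_strip between 0.005 and 0.014 m and x of brass_weight_b in the frame of wood_strip between 0.024 and 0.072 m))), for 0.2 s.
At the end, for the whole second after the job is handed in: Strip flat on the text block, within 15 mm across, 20 mm along, 0.2 rad of its long middle line; a brass weight upright on each half, 24-72 mm from the strip's middle, within 15 mm of its centre line; block flat on the booklet within 18 mm of centre, 0.22 rad of square; all let go, at rest (all of step 1 and ((y of brass_weight_a in the frame of wood_strip between -0.015 and 0.015 m and z of brass_weight_a in the frame of wood_strip between 0.005 and 0.014 m and angle between each of brass_weight_a, brass_weight_b's own z axis and vertical below 0.1 rad and x of brass_weight_a in the frame of wood_strip between 0.024 and 0.072 m and y of brass_weight_b in the frame of wood_strip between -0.015 and 0.015 m and z of brass_weight_b in the frame of wood_strip between 0.005 and 0.014 m and x of brass_weight_b in the frame of wood_strip between -0.072 and -0.024 m) or (y of brass_weight_a in the frame of wood_strip between -0.015 and 0.015 m and z of brass_weight_a in the frame of wood_strip between 0.005 and 0.014 m and angle between each of brass_weight_a, brass_weight_b's own z axis and vertical below 0.1 rad and x of brass_weight_a in the frame of wood_strip between -0.072 and -0.024 m and y of brass_weight_b in the frame of wood_strip between -0.015 and 0.015 m and z of brass_weight_b in the frame of wood_strip between 0.005 and 0.014 m and x of brass_weight_b in the frame of wood_strip between 0.024 and 0.072 m)) and horizontal distance between acrylic_block and booklet below 0.018 m and z of acrylic_block in the frame of booklet between 0.012 and 0.022 m and angle between acrylic_block's own z axis and vertical below 0.08 rad and (angle between the x axis of acrylic_block and the x axis of booklet, either way round below 0.22 rad or angle between the x axis of acrylic_block and the y axis of booklet, either way round below 0.22 rad) and linear speed of each of wood_strip, acrylic_block, brass_weight_a, brass_weight_b below 0.02 m/s and contact force between the fingers and acrylic_block below 0.2 N and contact force between the fingers and brass_weight_a below 0.2 N and contact force between the fingers and brass_weight_b below 0.2 N); the robot touches nothing.
It fails at once if a weight, the block or the strip is dropped or thrown (moves faster than 0.6 m/s while not held) ((contact force between the fingers and wood_strip below 0.05 N and linear speed of wood_strip above 0.6 m/s) or (contact force between the fingers and acrylic_block below 0.05 N and linear speed of acrylic_block above 0.6 m/s) or (contact force between the fingers and brass_weight_a below 0.05 N and linear speed of brass_weight_a above 0.6 m/s) or (contact force between the fingers and brass_weight_b below 0.05 N and linear speed of brass_weight_b above 0.6 m/s)).
It fails at once if a book is pushed more than 25 mm from where it lay (distance of any of text_block, booklet from where it was at the start of the episode above 0.025 m).
It fails at once if the spool or the loupe is moved more than 20 mm or knocked over (distance of any of thread_spool, loupe from where it was at the start of the episode above 0.02 m or angle between any of thread_spool, loupe's own z axis and vertical above 0.3 rad).
It also fails if it takes over 102 s, if anything falls off the work surface, if the arm or the gripper's body presses on something with over 40 N, if the wrist force passes 120 N, or if a joint passes its speed limit or range.

## Working session

There is one attempt and no reset: what is moved stays moved. The work goes in short steps, Python scripts to look and compute and a tool call to move; the robot and the scene stay as the last step left them, time stands still between calls to the robot, and variables do not carry over. Pictures are saved under pics/ and viewed, and the job is handed in when it is done.

Besides the shell and the picture viewer there is one more tool, called after "Emit:" by a JSON object that holds its "method" and its "body". apply_moves: Moves the arm, as the interface text tells. Its arguments: {"type":"object","properties":{"plan":{"type":"string"},"squeeze":{"type":"number"}},"required":["plan"]}

```bash
mkdir -p pics; cat > h.py <<'E'
import numpy as np, cv2
from workcell import env, viewer, spotter
def K(p): return np.array(p["intrinsics"],float)
def undist(p,uv):
    k=K(p); uv=np.atleast_2d(np.array(uv,float))
    d=np.array([p["k1"],0,0,0,0],float)
    return cv2.undistortPoints(uv.reshape(-1,1,2),k,d,None,None).reshape(-1,2)
def ray(p,uv):
    R,_=cv2.Rodrigues(np.array(p["rvec"],float)); t=np.array(p["tvec"],float).ravel()
    s=undist(p,uv); d=np.c_[s,np.ones(len(s))]@R
    return -R.T@t,d
def at_z(p,uv,z):
    c,d=ray(p,uv); return c+d*((z-c[2])/d[:,2])[:,None]
def proj(p,X):
    return cv2.projectPoints(np.atleast_2d(np.array(X,float)),np.array(p["rvec"],float),np.array(p["tvec"],float),K(p),np.array([p["k1"],0,0,0,0],float))[0].reshape(-1,2)
def save(p,n,crop=None,s=1):
    f=p["frame"]
    if crop: f=f[crop[0]:crop[1],crop[2]:crop[3]]
    cv2.imwrite(f"pics/{n}.png",cv2.resize(f,None,fx=s,fy=s,interpolation=cv2.INTER_CUBIC))
E
python3 - <<'E'
from h import *
import pickle
for n in ["top","side"]:
    p=viewer.grab_frame(n); save(p,n+"0",s=1.25); print(n,p["shot"],ray(p,[[320,200]]),p["k1"])
    pickle.dump(p,open(n+"0.pkl","wb"))
    for q in ["text_block","booklet","wood_strip","acrylic_block","brass_weight_a","thread_spool","loupe"]:
        for r in spotter.tip_of(p,q)[:5]: print(q,np.round(r["centre"]),round(r["score"],2),np.round(at_z(p,[r["centre"][::-1]],0)[0],3))
print(env.read_state())
E
```

```text
top 1 (array([5.11195857e-01, 1.04040693e-03, 1.19250940e+00]), array([[ 0.08147044, -0.01157751, -0.99681147]])) -0.0035922275090244536
text_block [194. 269.] 0.73 [0.631 0.152 0.   ]
booklet [191. 361.] 0.58 [ 0.634 -0.145  0.   ]
wood_strip [138. 259.] 0.86 [0.817 0.182 0.   ]
wood_strip [218. 210.] 0.79 [0.557 0.339 0.   ]
acrylic_block [233. 434.] 0.9 [ 0.496 -0.376  0.   ]
acrylic_block [260. 288.] 0.66 [0.42  0.092 0.   ]
brass_weight_a [234. 270.] 0.71 [0.503 0.147 0.   ]
brass_weight_a [256. 345.] 0.49 [ 0.429 -0.088  0.   ]
thread_spool [257. 237.] 0.71 [0.433 0.252 0.   ]
loupe [255. 388.] 0.68 [ 0.429 -0.224  0.   ]
loupe [192. 266.] 0.41 [0.638 0.159 0.   ]
side 2 (array([0.18864795, 0.60600984, 0.67729879]), array([[ 0.44542751, -0.60426362, -0.66087382]])) -0.003953007014100479
text_block [237. 285.] 0.64 [0.633 0.145 0.   ]
booklet [176. 349.] 0.88 [ 0.641 -0.148  0.   ]
wood_strip [311. 253.] 0.97 [0.556 0.337 0.   ]
wood_strip [212. 224.] 0.7 [0.816 0.17  0.   ]
acrylic_block [157. 427.] 0.67 [ 0.498 -0.365  0.   ]
brass_weight_a [264. 329.] 0.93 [0.502 0.15  0.   ]
[... 235 characters left out ...]
37 -0.228  0.   ]
{'t': 0.8, 'joint_positions': array([-1.41059268e+00,  1.23746380e-01,  1.65029793e+00, -9.67785846e-06,
        1.36757057e+00, -8.25873226e-02]), 'joint_vel': array([ 3.82690604e-04,  1.26773496e-03,  1.81287494e-05,  1.77651775e-03,
       -1.05109380e-03, -4.00144636e-05]), 'tau': array([-1.32904051e-04, -4.17542231e+01, -3.60206008e+01,  7.75524275e-02,
        4.26757929e-02, -8.46686646e-06]), 'tcp_pos': array([ 0.15624032, -0.63091072,  0.21469217]), 'ee_rot': array([-1.31430592,  1.02851731, -1.02847935]), 'ft_force': array([-0.44964078, -0.25674604,  0.51778011]), 'wrist_torque': array([-0.03475993, -0.02164376, -0.03060125]), 'gripper_width': 0.09513402475770631}
```

View pics/top0.png

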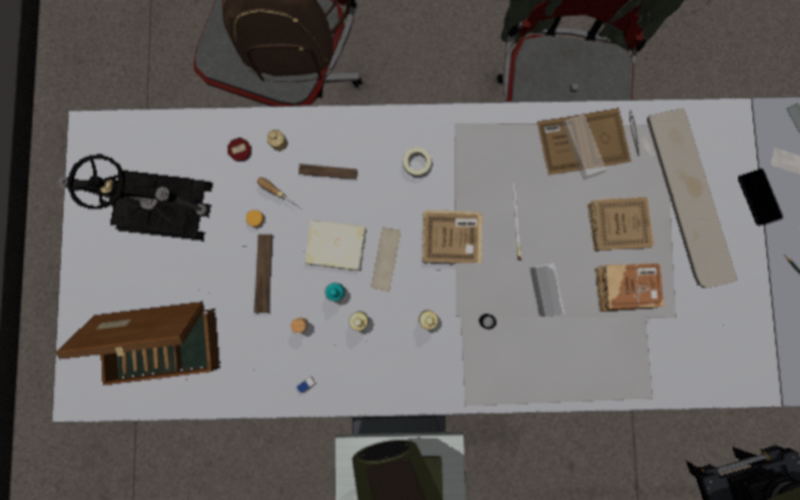

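View pics/side0.png

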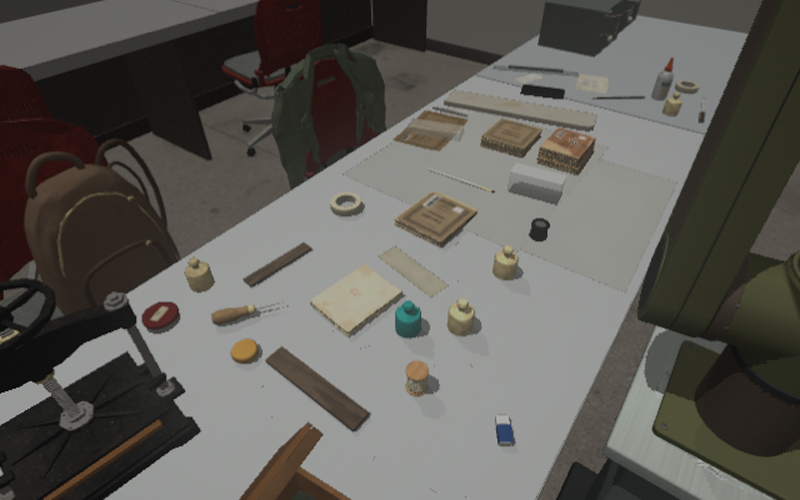

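```bash
cat >> h.py <<'E'
from scipy.optimize import minimize
def box(x,y,yaw,L,W,z0,z1):
    c,s=np.cos(yaw),np.sin(yaw)
    return np.array([[x+c*a*L/2-s*b*W/2,y+s*a*L/2+c*b*W/2,z] for a in(-1,1) for b in(-1,1) for z in(z0,z1)])
def cyl(x,y,prof):
    a=np.linspace(0,2*np.pi,32,endpoint=False)
    return [np.c_[x+r*np.cos(a),y+r*np.sin(a),np.full(32,z)] for r,z in prof]
def sil(p,hulls,S=4):
    m=np.zeros((400*S//2*2//2*1,640*S),np.uint8) if 0 else np.zeros((400*S,640*S),np.uint8)
    for X in hulls:
        h=cv2.convexHull(((proj(p,X)+.5)*S).astype(np.float32))
        cv2.fillConvexPoly(m,np.round(h*16).astype(np.int32),1,cv2.LINE_8,4)
    return m
def fit(obs,model,x0,step):
    # obs: list of (pic,mask); crop for speed
    S=4; big=[]
    for p,m in obs:
        big.append((p,cv2.resize(m.astype(np.float32),None,fx=S,fy=S,interpolation=cv2.INTER_LINEAR)>.5))
    def cost(v):
        c=0
        for p,b in big:
            s=sil(p,model(v),S)>0
            c+=1-(s&b).sum()/max(1,(s|b).sum())
        return c/len(big)
    n=len(x0); sim=np.vstack([x0]+[np.array(x0)+np.eye(n)[i]*step[i] for i in range(n)])
    r=minimize(cost,x0,method="Nelder-Mead",options=dict(initial_simplex=sim,xatol=1e-4,fatol=1e-4,maxiter=150))
    return r.x,r.fun
def cut(p,q,near,z=0.01):
    "mask of q whose centre is nearest to world point"
    best=None
    for r in spotter.cut_out(p,q):
        w=at_z(p,[r["centre"][::-1]],z)[0,:2]; d=np.hypot(*(w-near))
        if d<0.07 and (best is None or d<best[0]): best=(d,r["region"],r["score"])
    return best and best[1]
BOX=dict(text_block=(.118,.144,.015),booklet=(.141,.158,.016),wood_strip=(.201,.040,.009),acrylic_block=(.129,.058,.06))
def fitall(pics,q,guess,z0=0):
    out=[]
    obs=[(p,cut(p,q,guess[:2])) for p in pics]; obs=[o for o in obs if o[1] is not None]
    if q in BOX:
        L,W,H=BOX[q]; f=lambda v:[box(v[0],v[1],v[2],L,W,z0,z0+H)]; x0=list(guess); st=[.01,.01,.1]
    else:
        prof=dict(brass=[[(.023,0),(.023,.04)],[(.023,.04),(.010,.05)],[(.010,.045),(.011,.067)]],
            thread=[[(.018,0),(.018,.046)]],loupe=[[(.02,0),(.02,.037)]])[q.split("_")[0]]
        f=lambda v:[np.vstack(cyl(v[0],v[1],[(r,z+z0) for r,z in pp])) for pp in prof]; x0=list(guess[:2]); st=[.01,.01]
    return [np.round(fit(o,f,x0,st)[0],4).tolist()+[round(fit(o,f,x0,st)[1],3)] for o in ([obs]+[[o] for o in obs])] if obs else None
E
python3 - <<'E'
from h import *
from scipy.spatial.transform import Rotation as R
print(R.from_rotvec(env.read_state()['ee_rot']).as_matrix().round(3))
ps=[viewer.grab_frame(n) for n in("top","side")]
for q,g in [("text_block",(.63,.15,1.5)),("booklet",(.635,-.147,1.5)),("wood_strip",(.557,.338,.05)),("acrylic_block",(.497,-.37,.05)),
 ("brass_weight_a",(.437,.089)),("brass_weight_a",(.435,-.086)),("thread_spool",(.43,.245)),("loupe",(.435,-.225))]:
    print(q,fitall(ps,q,g))
E
```

```text
[[ 0.24  -0.     0.971]
 [-0.971  0.     0.24 ]
 [-0.    -1.    -0.   ]]
text_block [[0.6288, 0.1536, 1.7011, np.float64(0.287)], [0.6252, 0.1542, 1.7443, np.float64(0.292)], [0.6308, 0.1525, 1.7134, np.float64(0.279)]]
booklet [[0.6522, -0.1476, 1.5532, np.float64(0.196)], [0.6412, -0.1455, 1.5606, np.float64(0.201)], [0.6511, -0.1496, 1.6086, np.float64(0.188)]]
wood_strip [[0.5571, 0.3369, -0.0368, np.float64(0.136)], [0.5546, 0.3381, -0.019, np.float64(0.116)], [0.561, 0.3352, -0.0416, np.float64(0.128)]]
acrylic_block [[0.5018, -0.3762, 0.1542, np.float64(0.15)], [0.4991, -0.3696, 0.1384, np.float64(0.179)], [0.5037, -0.3817, 0.2094, np.float64(0.098)]]
brass_weight_a [[0.4337, 0.0941, np.float64(0.121)], [0.4334, 0.0946, np.float64(0.067)], [0.4379, 0.0896, np.float64(0.094)]]
brass_weight_a [[0.4352, -0.0796, np.float64(0.191)], [0.4322, -0.0795, np.float64(0.233)], [0.437, -0.0831, np.float64(0.137)]]
thread_spool [[0.4269, 0.2403, np.float64(0.114)], [0.4258, 0.2403, np.float64(0.053)], [0.4297, 0.239, np.float64(0.039)]]
loupe [[0.4268, -0.2269, np.float64(0.165)], [0.426, -0.2259, np.float64(0.151)], [0.4289, -0.232, np.float64(0.08)]]
```

```bash
python3 - <<'E'
from h import *
p=viewer.grab_frame("top"); save(p,"top1",(150,290,190,480),2.7)
p=viewer.grab_frame("side"); save(p,"side1",(130,350,200,480),2.7)
E
```

```text
(no output)
```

View pictures.

View pics/top1.png

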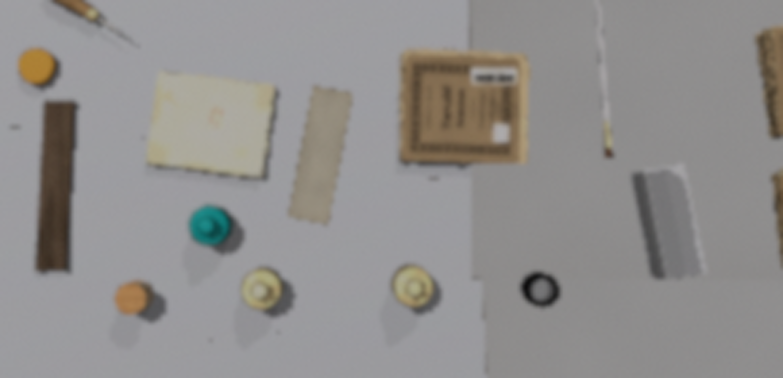

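View pics/side1.png

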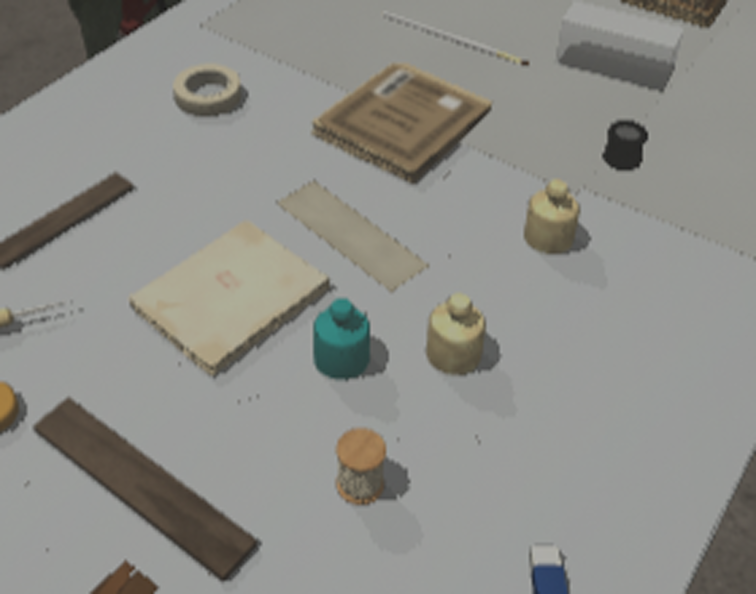

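```bash
python3 - <<'E'
from h import *
ps=[viewer.grab_frame(n) for n in("top","side")]
o=[]
S=3
fits=[]
for q,g in [("text_block",(.63,.15,.0)),("booklet",(.64,-.147,.0)),("wood_strip",(.557,.338,.0)),("acrylic_block",(.5,-.37,.15))]:
    r=fitall(ps,q,g); print(q,r); fits.append((q,r[0]))
for p,n in zip(ps,("top","side")):
    f=cv2.resize(p["frame"],None,fx=S,fy=S,interpolation=cv2.INTER_CUBIC)
    for q,v in fits:
        L,W,H=BOX[q]
        for z in (0,H):
            u=(proj(p,box(v[0],v[1],v[2],L,W,z,z)[::2])+.5)*S
            cv2.polylines(f,[np.round(u[[0,1,3,2]]).astype(int)],True,(0,0,255) if z else (0,255,0),1)
    c=(160*S,255*S,195*S,460*S) if n=="top" else (140*S,345*S,205*S,465*S)
    cv2.imwrite(f"pics/ov_{n}.png",f[c[0]:c[1],c[2]:c[3]][:600,:800])
E
```

```text
text_block [[0.6261, 0.1508, -0.1293, np.float64(0.127)], [0.6245, 0.1526, -0.1444, np.float64(0.108)], [0.6333, 0.1484, -0.1301, np.float64(0.135)]]
booklet [[0.642, -0.1491, -0.0211, np.float64(0.122)], [0.6403, -0.1462, -0.0225, np.float64(0.112)], [0.6475, -0.1532, -0.0021, np.float64(0.118)]]
wood_strip [[0.5604, 0.3347, -0.0497, np.float64(0.096)], [0.5604, 0.3347, -0.0497, np.float64(0.096)]]
acrylic_block [[0.5011, -0.3758, 0.2466, np.float64(0.197)], [0.4988, -0.3702, 0.1112, np.float64(0.239)], [0.5044, -0.3829, 0.2704, np.float64(0.143)]]
```

View pics/ov_top.png

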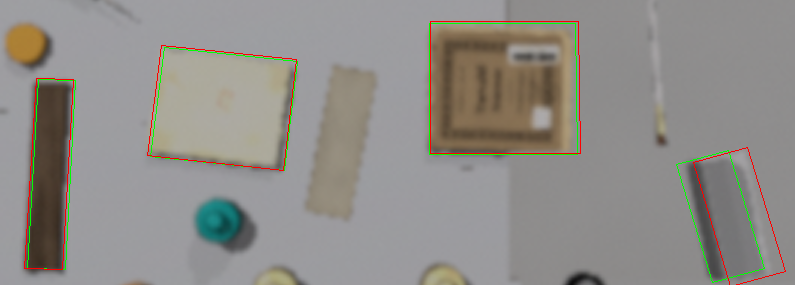

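View pics/ov_side.png

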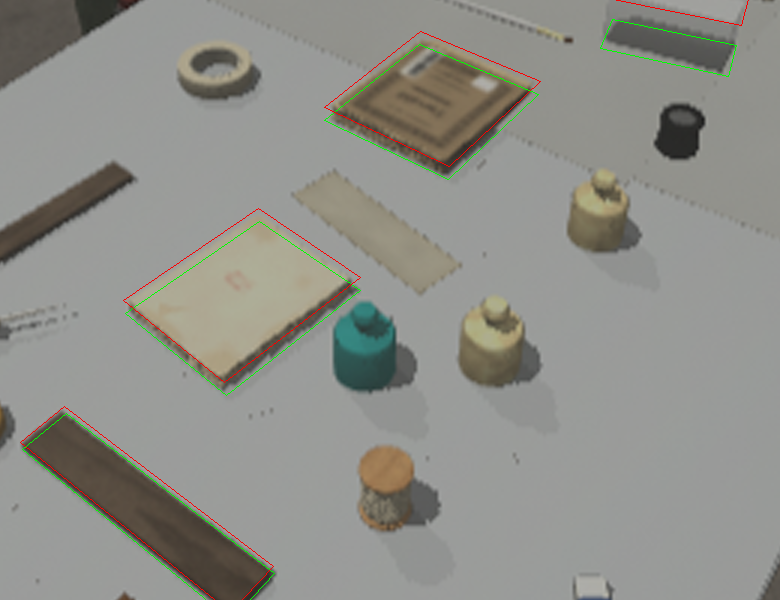

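```bash
python3 - <<'E'
from h import *
p=viewer.grab_frame("top"); save(p,"ac_t",(200,260,405,475),6)
# lid
for u in ([172,242],[163,243]): print(at_z(p,[u],0.0),at_z(p,[u],0.15))
p=viewer.grab_frame("side"); save(p,"ac_s",(120,175,390,470),8)
for u in ([256,340],[245,342]): print(at_z(p,[u],0.0),at_z(p,[u],0.15))
save(p,"lid",(300,400,150,330),4)
E
```

```text
[[0.4839178  0.45969287 0.        ]] [[0.48734898 0.40200119 0.15      ]]
[[0.48131155 0.48820198 0.        ]] [[0.48507055 0.42692427 0.15      ]]
[[0.50769191 0.37854723 0.        ]] [[0.43703389 0.42892292 0.15      ]]
[[0.52160264 0.393549   0.        ]] [[0.44786383 0.44060227 0.15      ]]
```

View pics/ac_t.png

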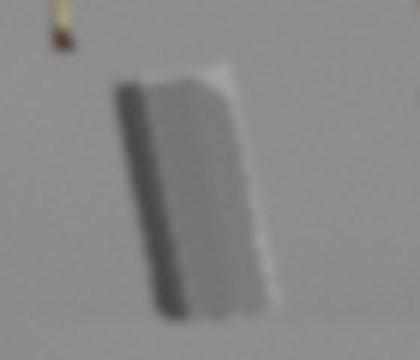

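View pics/ac_s.png

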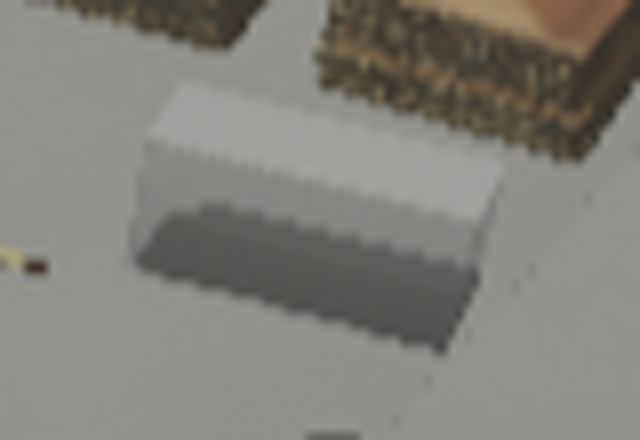

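View pics/lid.png

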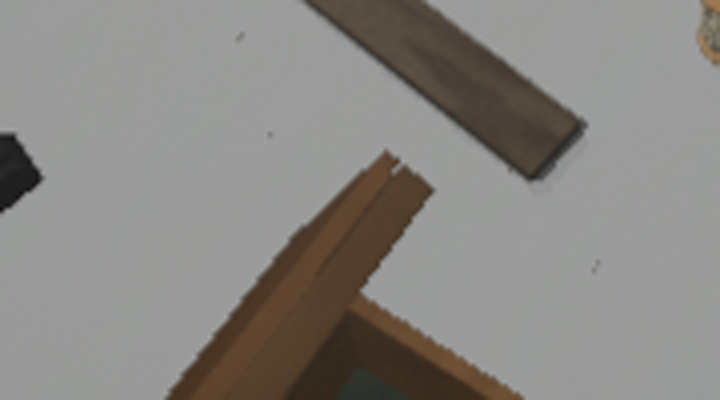

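```bash
python3 - <<'E'
from h import *
s=viewer.grab_frame("side"); t=viewer.grab_frame("top")
def c(p,l,o,S,z): print(at_z(p,[[o[0]+a/S-.5+.5/S,o[1]+b/S-.5+.5/S] for a,b in l],z).round(4))
c(s,[(135,264),(442,352),(482,278)],(390,120),8,0)
c(s,[(180,83),(146,138),(475,221),(506,172)],(390,120),8,.06)
c(t,[(113,83),(163,320)],(405,200),6,0)
c(t,[(232,65),(280,308)],(405,200),6,.06)
E
```

```text
[[ 0.5591 -0.3507  0.    ]
 [ 0.4398 -0.3653  0.    ]
 [ 0.4462 -0.4206  0.    ]]
[[ 0.5677 -0.3875  0.06  ]
 [ 0.5605 -0.3439  0.06  ]
 [ 0.4392 -0.3627  0.06  ]
 [ 0.4424 -0.4005  0.06  ]]
[[ 0.5592 -0.3431  0.    ]
 [ 0.4336 -0.3636  0.    ]]
[[ 0.5647 -0.3867  0.06  ]
 [ 0.4423 -0.4044  0.06  ]]
```

Emit:
{"method": "apply_moves", "body": {"plan": "0 0 -8 30 40 0 1;0 0 -16.5 60 80 0 1;0 0 -16.5 90 125 0 1;0 0 -16.5 120 170 0 1;0 0 -16.5 150 210 0 1;0 0 -16.5 180 250 0 1;0 0 -16.5 210 290 0 1;0 0 -16.5 240 330 0 1", "squeeze": 20}}

```text
t: 3.3
tcp_pos: [0.3922, -0.3058, 0.215]
ee_rot: [-1.187, 1.242, -1.244]
ft_force: [1.1, -0.8, -0.1]
gripper_width: 0.0954
```

Emit:
{"method": "apply_moves", "body": {"plan": "0 0 0 15 48 0 1;0 0 0 30 96 0 1;0 0 0 45 144 0 1;0 0 0 60 192 0 1;0 0 0 75 240 0 1;0 0 0 90 288 0 1;0 0 0 105 336 0 1;0 0 0 120 384 0 1"}}

```text
t: 4.1
tcp_pos: [0.511, 0.0765, 0.2151]
ee_rot: [-1.187, 1.241, -1.243]
ft_force: [0.7, 0.1, 0.3]
gripper_width: 0.0956
```

Emit:
{"method": "apply_moves", "body": {"plan": "0 0 0 15 48 0 1;0 0 0 25 96 0 1;0 0 0 34 144 0 1;0 0 0 40 190 0 1;0 0 0 44 230 0 1;0 0 0 44 253 0 1;0 0 0 44 253 0 1;0 0 0 44 253 0 1"}}

```text
t: 4.9
tcp_pos: [0.5545, 0.3274, 0.2144]
ee_rot: [-1.189, 1.242, -1.242]
ft_force: [0.4, -1.2, -0.4]
gripper_width: 0.0949
```

```bash
cat >> h.py <<'E'
def st():
    from scipy.spatial.transform import Rotation as R
    s=env.read_state(); M=R.from_rotvec(s['ee_rot']).as_matrix()
    print("t",round(s['t'],2),"tcp",s['tcp_pos'].round(4),"jaw deg",np.degrees(np.arctan2(M[1,0],M[0,0])).round(2),"w",round(s['gripper_width'],4),"f",s['ft_force'].round(1),"down",M[:,1].round(3),"q",s['joint_positions'].round(2))
E
python3 -c "
from h import *
st()
p=viewer.grab_frame('top');save(p,'t2',(170,270,150,300),5)
p=viewer.grab_frame('side');save(p,'s2',(150,400,150,400),2.4)"
```

```text
t 4.9 tcp [0.5545 0.3274 0.2144] jaw deg -92.54 w 0.0949 f [ 0.4 -1.2 -0.4] down [-0.    -0.001 -1.   ] q [ 0.45  0.11  1.66 -0.    1.37  2.07]
```

View pics/s2.png

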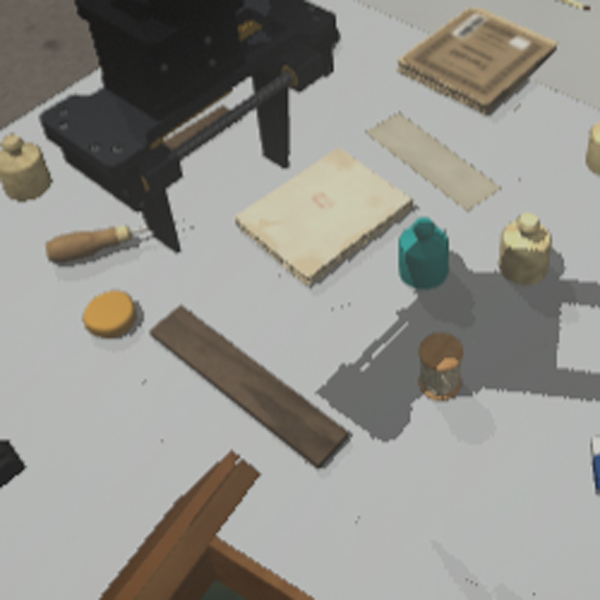

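View pics/t2.png

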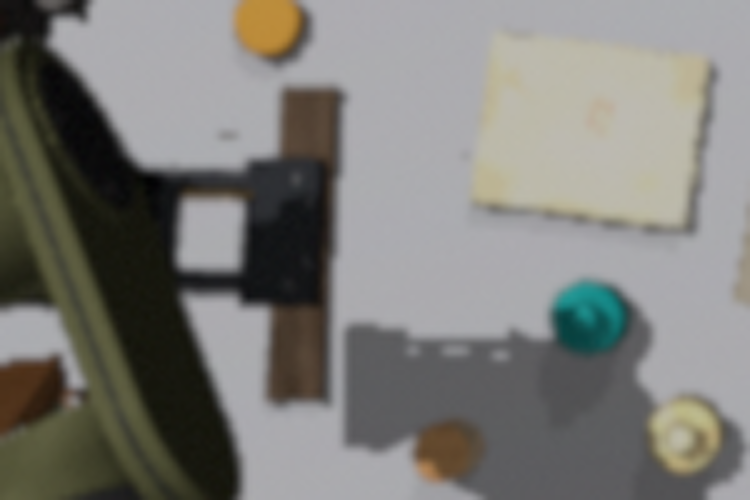

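```bash
python3 -c "
from h import *
p=viewer.grab_frame('side')
s=env.read_state()['tcp_pos'];a=np.radians(-92.54);j=np.array([np.cos(a),np.sin(a),0])
print(proj(p,[s+j*.0475,s-j*.0475,s+j*.0595,s-j*.0595]))
save(p,'s3',(190,270,180,300),6)
"
```

```text
[[262.89904515 217.91100989]
 [220.01537027 250.69616464]
 [267.80326627 214.16188123]
 [214.02618185 255.27525022]]
```

View pics/s3.png

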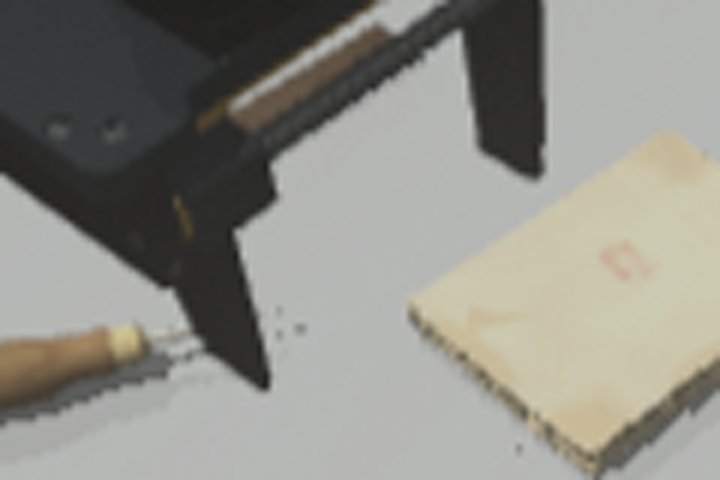

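Emit:
{"method": "apply_moves", "body": {"plan": "0 0 0 0 0 -40 1;0 0 0 0 0 -80 1;0 0 0 0 0 -120 1;0 0 0 0 0 -150 1;0 0 0 0 0 -175 1;0 0 0 0 0 -190 1;0 0 0 0 0 -190 1;0 0 0 0 0 -190 1"}}

```text
t: 5.85
tcp_pos: [0.5555, 0.3272, 0.0258]
ee_rot: [-1.186, 1.242, -1.243]
ft_force: [0.9, 0.4, 1.1]
gripper_width: 0.0952
```

```bash
python3 -c "
from h import *
st()
p=viewer.grab_frame('side');save(p,'s4',(200,370,170,350),4)"
```

```text
t 5.85 tcp [0.5555 0.3272 0.0258] jaw deg -92.63 w 0.0952 f [0.9 0.4 1.1] down [ 0.001  0.001 -1.   ] q [ 0.45  0.29  1.8  -0.    1.05  2.07]
```

View pics/s4.png

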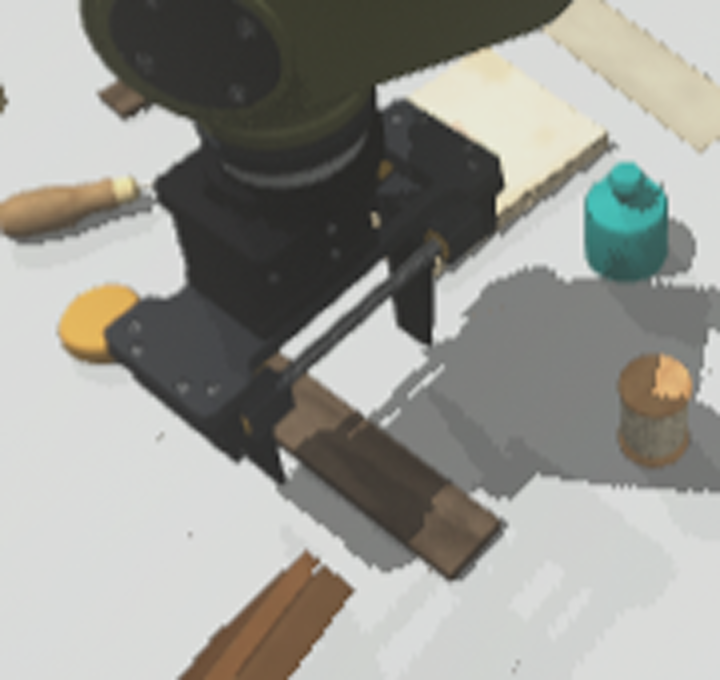

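Emit:
{"method": "apply_moves", "body": {"plan": "0 0 0 4 9 -5 1;0 0 0 4 9 -12 1;0 0 0 4 9 -18 1;0 0 0 4 9 -21.5 1;0 0 0 4 9 -21.5 1;0 0 0 4 9 -21.5 1"}}

```text
t: 6.5
tcp_pos: [0.5585, 0.3362, 0.0029]
ee_rot: [-1.188, 1.243, -1.242]
ft_force: [1.0, 1.3, 0.1]
gripper_width: 0.0951
```

```bash
python3 -c "
from h import *
st()
p=viewer.grab_frame('side');save(p,'s5',(200,370,170,350),4)"
```

```text
t 6.5 tcp [0.5585 0.3362 0.0029] jaw deg -92.59 w 0.0951 f [1.  1.3 0.1] down [-0. -0. -1.] q [ 0.46  0.33  1.78 -0.    1.02  2.08]
```

View pics/s5.png

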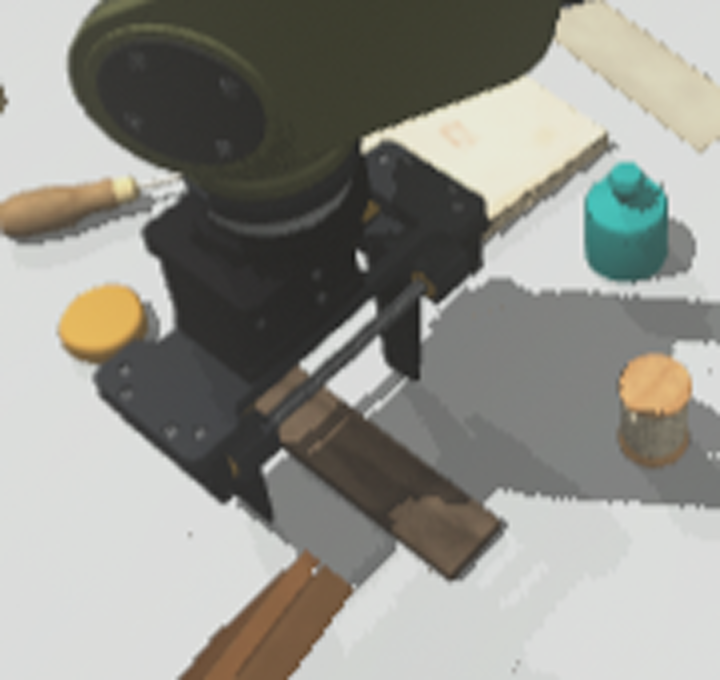

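Emit:
{"method": "apply_moves", "body": {"plan": "0 0 0 0 0 1 0.2;0 0 0 0 0 1 -0.3;0 0 0 0 0 1 -1;0 0 0 0 0 1 -1;0 0 0 0 0 1 -1;0 0 0 0 0 1 -1;0 0 0 0 0 1 -1;0 0 0 0 0 1 -1", "squeeze": 25}}

```text
t: 7.35
tcp_pos: [0.5586, 0.3364, 0.0041]
ee_rot: [-1.187, 1.242, -1.242]
ft_force: [0.4, 0.7, -0.8]
gripper_width: 0.0369
```

Emit:
{"method": "apply_moves", "body": {"plan": "0 0 0 0 0 10 -1;0 0 0 0 0 25 -1;0 0 0 0 0 45 -1;0 0 0 0 0 70 -1;0 0 0 0 0 90 -1;0 0 0 0 0 100 -1;0 0 0 0 0 100 -1;0 0 0 0 0 100 -1"}}

```text
t: 8.15
tcp_pos: [0.5584, 0.3362, 0.104]
ee_rot: [-1.188, 1.243, -1.242]
ft_force: [-0.2, -0.6, -1.5]
gripper_width: 0.0354
```

```bash
python3 -c "
from h import *
st()
p=viewer.grab_frame('top');save(p,'t6',(170,270,150,300),5)
p=viewer.grab_frame('side');save(p,'s6',(150,350,150,350),3)"
```

```text
t 8.15 tcp [0.5584 0.3362 0.104 ] jaw deg -92.59 w 0.0354 f [-0.2 -0.6 -1.5] down [-0. -0. -1.] q [ 0.46  0.22  1.74 -0.    1.19  2.08]
```

View pics/s6.png

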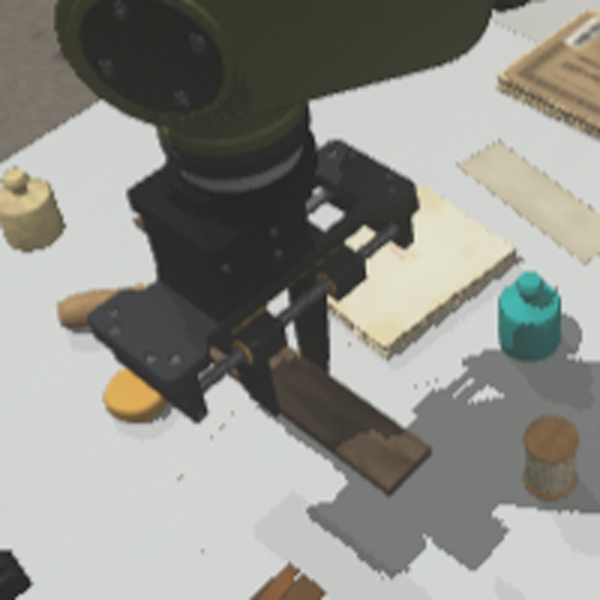

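View pics/t6.png

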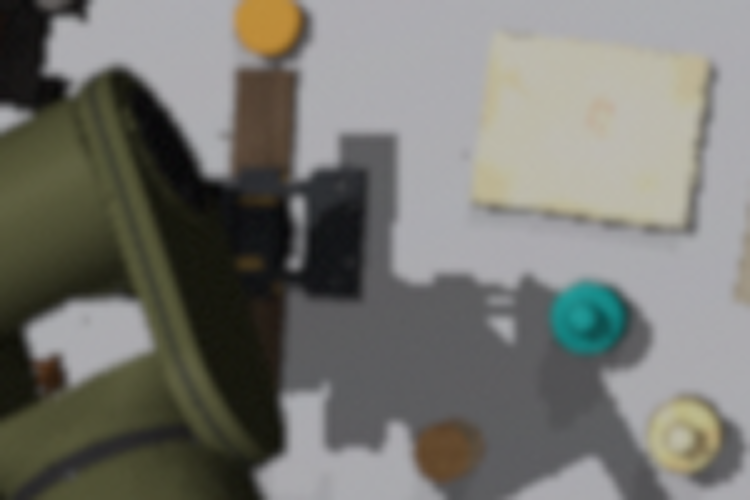

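```bash
python3 -c "
from h import *
s=viewer.grab_frame('side');t=viewer.grab_frame('top')
print(at_z(s,[[293,300.3],[279,312]],.11)); print(at_z(t,[[196.9,183.6],[209.1,183.8],[206,246]],.11))
"
```

```text
[[0.45476961 0.32488863 0.11      ]
 [0.45931253 0.35629271 0.11      ]]
[[0.65472843 0.34779862 0.11      ]
 [0.65345463 0.31208509 0.11      ]
 [0.47313248 0.3192888  0.11      ]]
```

Emit:
{"method": "apply_moves", "body": {"plan": "0 0 0 8 -25 0 -1;0 0 8.5 16 -50 0 -1;0 0 17 25 -75 0 -1;0 0 25 34 -100 0 -1;0 0 33 43 -125 0 -1;0 0 41 53 -145 0 -1;0 0 49 61 -162 0 -1;0 0 57 71 -175 0 -1"}}

```text
t: 9.15
tcp_pos: [0.6293, 0.16, 0.103]
ee_rot: [-1.517, 0.484, -0.481]
ft_force: [-0.8, 1.1, -0.2]
gripper_width: 0.0354
```

Emit:
{"method": "apply_moves", "body": {"plan": "0 0 8 0 -4 0 -1;0 0 16 0 -8 0 -1;0 0 22 0 -8 0 -1;0 0 28 0 -8 0 -1;0 0 28 0 -8 0 -1;0 0 28 0 -8 0 -1"}}

```text
t: 9.75
tcp_pos: [0.6293, 0.1533, 0.1034]
ee_rot: [-1.568, 0.107, -0.105]
ft_force: [0.8, -0.4, -0.0]
gripper_width: 0.0356
```

```bash
python3 -c "
from h import *
st()
p=viewer.grab_frame('top');save(p,'t7',(150,270,200,340),5)
p=viewer.grab_frame('side');save(p,'s7',(120,320,200,400),3)"
```

```text
t 9.75 tcp [0.6293 0.1533 0.1034] jaw deg -7.71 w 0.0356 f [ 0.8 -0.4 -0. ] down [-0.001 -0.    -1.   ] q [0.16 0.21 1.75 0.   1.19 0.29]
```

View pics/s7.png

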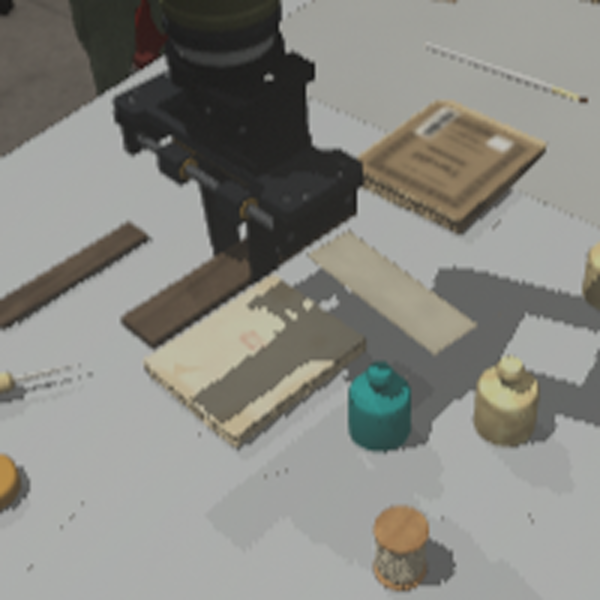

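View pics/t7.png

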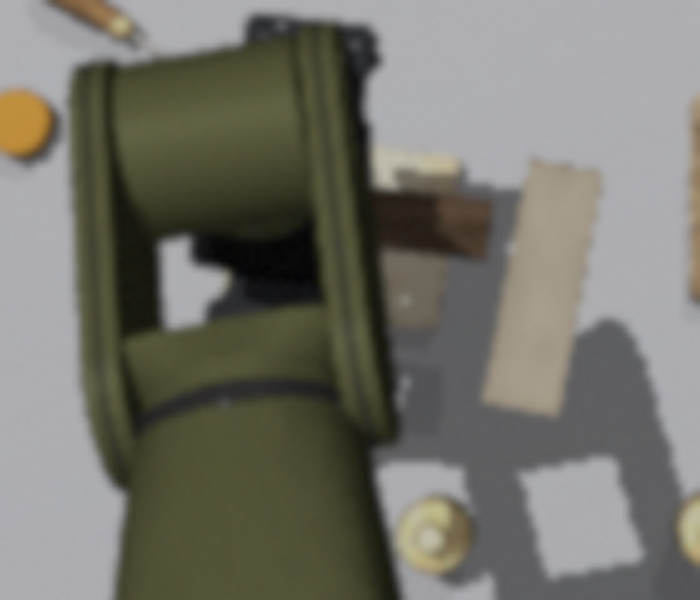

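Emit:
{"method": "apply_moves", "body": {"plan": "0 0 0 0 0 -20 -1;0 0 0 0 0 -42 -1;0 0 0 0 0 -60 -1;0 0 0 0 0 -72 -1;0 0 0 0 0 -78 -1;0 0 0 0 0 -82 -1;0 0 0 0 0 -82 -1"}}

```text
t: 10.55
tcp_pos: [0.6298, 0.1534, 0.0221]
ee_rot: [-1.568, 0.104, -0.104]
ft_force: [-0.5, 0.4, -0.6]
gripper_width: 0.0356
```

Emit:
{"method": "apply_moves", "body": {"plan": "0 0 0 0 0 -1.5 -1;0 0 0 0 0 -3 -1;0 0 0 0 0 -4.5 -1;0 0 0 0 0 -4.5 -1"}}

```text
t: 10.95
tcp_pos: [0.6297, 0.1534, 0.0177]
ee_rot: [-1.568, 0.104, -0.104]
ft_force: [-0.1, -0.1, -0.7]
gripper_width: 0.0356
```

```bash
python3 -c "
from h import *
st()
p=viewer.grab_frame('side');save(p,'s8',(170,300,220,380),4)"
```

```text
t 10.95 tcp [0.6297 0.1534 0.0177] jaw deg -7.59 w 0.0356 f [-0.1 -0.1 -0.7] down [ 0. -0. -1.] q [ 0.16  0.31  1.79 -0.    1.04  0.29]
```

View pics/s8.png

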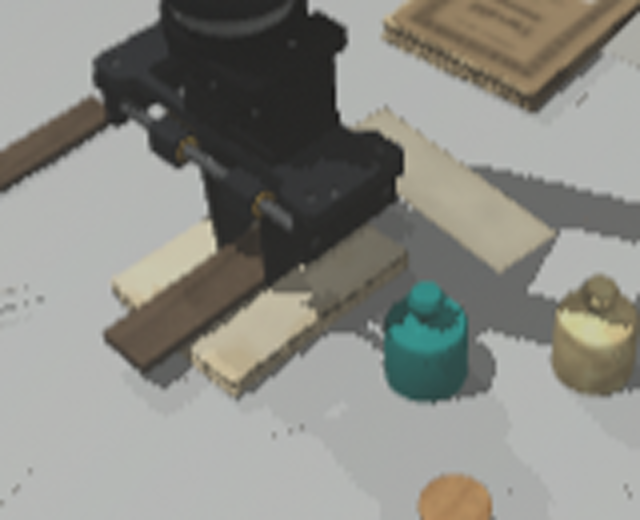

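Emit:
{"method": "apply_moves", "body": {"plan": "0 0 0 0 0 -0.7 -1;0 0 0 0 0 -1.4 -1;0 0 0 0 0 -1.4 -1"}}

```text
t: 11.3
tcp_pos: [0.6296, 0.1533, 0.0161]
ee_rot: [-1.568, 0.104, -0.104]
ft_force: [-0.0, -0.7, -0.6]
gripper_width: 0.0354
```

Emit:
{"method": "apply_moves", "body": {"plan": "0 0 0 0 0 -0.5 -1;0 0 0 0 0 -1 -1;0 0 0 0 0 -1 -1"}}

```text
t: 11.6
tcp_pos: [0.6297, 0.1533, 0.0159]
ee_rot: [-1.568, 0.104, -0.104]
ft_force: [-1.7, 0.6, 5.2]
gripper_width: 0.0355
```

Emit:
{"method": "apply_moves", "body": {"plan": "0 0 0 0 0 0 -0.15;0 0 0 0 0 0 0;0 0 0 0 0 0 0.3;0 0 0 0 0 0 0.5;0 0 0 0 0 0 0.5;0 0 0 0 0 10 0.5;0 0 0 0 0 30 0.5;0 0 0 0 0 60 0.5"}}

```text
t: 12.4
tcp_pos: [0.6282, 0.1531, 0.0744]
ee_rot: [-1.569, 0.107, -0.101]
ft_force: [0.4, 0.4, 0.2]
gripper_width: 0.0713
```

Emit:
{"method": "apply_moves", "body": {"plan": "0 0 0 -25 -15 40 0.5;0 0 0 -50 -30 80 0.5;0 0 0 -90 -45 100 0.5;0 0 0 -130 -55 100 0.5;0 0 0 -170 -60 100 0.5;0 0 0 -194 -61 100 0.5;0 0 0 -194 -61 100 0.5"}}

```text
t: 13.1
tcp_pos: [0.4337, 0.0923, 0.1759]
ee_rot: [-1.568, 0.103, -0.105]
ft_force: [0.3, 0.7, 0.8]
gripper_width: 0.0711
```

```bash
python3 -c "
from h import *
st()
p=viewer.grab_frame('top');save(p,'t9',(150,270,200,340),5)
ps=[p]
p=viewer.grab_frame('side');save(p,'s9',(120,320,200,400),3)
ps.append(p)
print(fitall(ps,'wood_strip',(.63,.15,1.43),.012),fitall(ps,'brass_weight_a',(.436,.092)))
for p in ps:
  for r in spotter.tip_of(p,'brass_weight_a'): print(r['centre'],r['score'],at_z(p,[r['centre'][::-1]],0))
"
```

```text
t 13.1 tcp [0.4337 0.0923 0.1759] jaw deg -7.58 w 0.0711 f [0.3 0.7 0.8] down [ 0.001  0.    -1.   ] q [ 0.09 -0.33  2.13  0.    1.34  0.22]
[[0.6293, 0.1515, 1.4388, np.float64(0.175)], [0.6277, 0.1547, 1.4301, np.float64(0.197)], [0.6318, 0.1494, 1.4286, np.float64(0.134)]] [[0.4374, 0.0896, np.float64(0.084)], [0.4374, 0.0896, np.float64(0.084)]]
[254.7, 341.5] 0.56 [[ 0.433667   -0.07736527  0.        ]]
[234.4, 270.1] 0.45 [[0.50193096 0.14813775 0.        ]]
[217.9, 400.5] 0.74 [[ 0.43964132 -0.07726366  0.        ]]
[263.2, 367.1] 0.61 [[0.43308026 0.09793596 0.        ]]
```

View pics/s9.png

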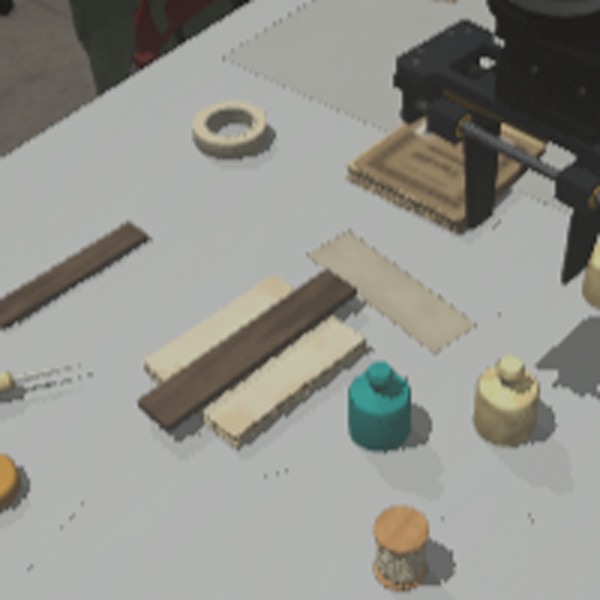

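View pics/t9.png

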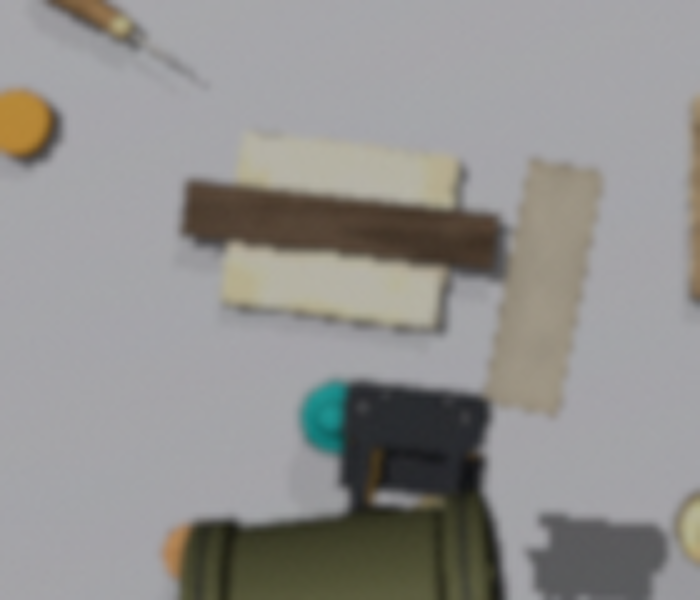

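Emit:
{"method": "apply_moves", "body": {"plan": "0 0 0 2 0 -35 0.8;0 0 0 2 0 -70 0.8;0 0 0 2 0 -100 0.8;0 0 0 2 0 -125 0.8;0 0 0 2 0 -145 0.8;0 0 0 2 0 -158 0.8;0 0 0 2 0 -166 0.8;0 0 0 2 0 -166 0.8"}}

```text
t: 14.3
tcp_pos: [0.4372, 0.0923, 0.0085]
ee_rot: [-1.569, 0.105, -0.103]
ft_force: [0.6, -0.2, -1.7]
gripper_width: 0.0856
```

```bash
python3 -c "
from h import *
st()
p=viewer.grab_frame('side');save(p,'s10',(200,320,300,450),4)"
```

```text
t 14.3 tcp [0.4372 0.0923 0.0085] jaw deg -7.59 w 0.0856 f [ 0.6 -0.2 -1.7] down [-0.002 -0.    -1.   ] q [ 0.09 -0.1   2.25 -0.    0.99  0.22]
```

View pics/s10.png

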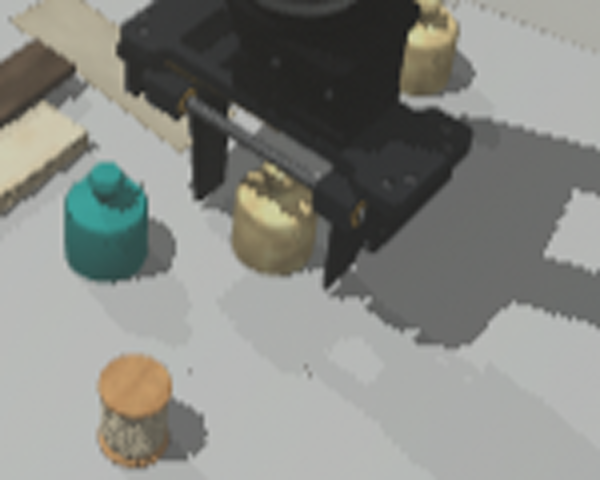

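```bash
python3 -c "
from h import *
p=viewer.grab_frame('side')
q=lambda X:((proj(p,X)+.5-[300,200])*4).round(1)
a=np.radians(-7.59);j=np.array([np.cos(a),np.sin(a),0]);n=np.array([-j[1],j[0],0]);c=np.array([.4372,.0923,.0085])
print(q([c]));
print(q([c+j*s*.043+n*t*.01 for s in(-1,1) for t in (-1,1)]))
u=lambda l:[[300+a/4-.5,200+b/4-.5] for a,b in l]
# weight body left/right silhouettes + bottom
print(at_z(p,u([(274,271)]),0), at_z(p,u([(232,225),(316,225)]),.02))
"
```

```text
[[270.4 235.2]]
[[343.3 266.8]
 [321.2 288. ]
 [222.7 185.8]
 [200.3 204.9]]
[[0.4255749 0.1066231 0.       ]] [[0.4539302  0.1072904  0.02      ]
 [0.41619474 0.08002047 0.02      ]]
```

Emit:
{"method": "apply_moves", "body": {"plan": "0 0 0 0 -1 0 0.3;0 0 0 0 -1 0 0.1;0 0 0 0 -1 0 -1;0 0 0 0 -1 0 -1;0 0 0 0 -1 0 -1;0 0 0 0 -1 0 -1;0 0 0 0 -1 0 -1", "squeeze": 35}}

```text
t: 15.1
tcp_pos: [0.4362, 0.0914, 0.0091]
ee_rot: [-1.568, 0.107, -0.101]
ft_force: [-5.1, 0.4, 5.7]
gripper_width: 0.0452
```

Emit:
{"method": "apply_moves", "body": {"plan": "0 0 0 0 0 5 -1;0 0 0 0 0 15 -1;0 0 0 0 0 35 -1;0 0 0 0 0 60 -1;0 0 0 0 0 85 -1;0 0 0 0 0 100 -1;0 0 0 0 0 100 -1"}}

```text
t: 15.8
tcp_pos: [0.4396, 0.0915, 0.1122]
ee_rot: [-1.567, 0.099, -0.109]
ft_force: [-0.0, 0.6, -5.1]
gripper_width: 0.0454
```

```bash
python3 -c "
from h import *
st()
p=viewer.grab_frame('side');save(p,'s11',(160,320,300,450),3.7)"
```

```text
t 15.8 tcp [0.4396 0.0915 0.1122] jaw deg -7.59 w 0.0454 f [-0.   0.6 -5.1] down [ 0.006  0.    -1.   ] q [ 0.09 -0.26  2.19 -0.    1.2   0.22]
```

View pics/s11.png

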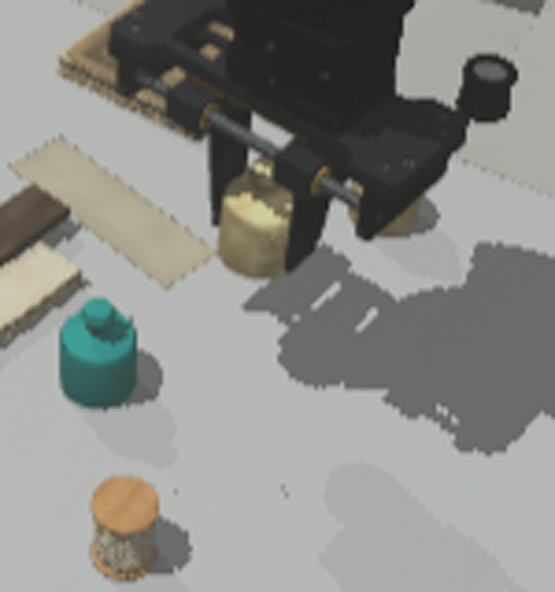

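Emit:
{"method": "apply_moves", "body": {"plan": "0 0 0 20 10 5 -1;0 0 0 55 28 5 -1;0 0 0 95 50 5 -1;0 0 0 135 72 5 -1;0 0 0 170 90 0 -1;0 0 0 190 100 0 -1;0 0 0 196 103.5 0 -1;0 0 0 196 103.5 0 -1"}}

```text
t: 16.65
tcp_pos: [0.6328, 0.1948, 0.107]
ee_rot: [-1.569, 0.107, -0.101]
ft_force: [-1.7, 0.2, -5.6]
gripper_width: 0.0454
```

Emit:
{"method": "apply_moves", "body": {"plan": "0 0 0 0 0 -20 -1;0 0 0 0 0 -40 -1;0 0 0 0 0 -55 -1;0 0 0 0 0 -65 -1;0 0 0 0 0 -70 -1;0 0 0 0 0 -70 -1"}}

```text
t: 17.25
tcp_pos: [0.6331, 0.1946, 0.0386]
ee_rot: [-1.569, 0.105, -0.103]
ft_force: [-0.0, 0.4, -4.6]
gripper_width: 0.0454
```

```bash
python3 -c "
from h import *
st()
p=viewer.grab_frame('side');save(p,'s12',(150,280,220,380),4.5)"
```

```text
t 17.25 tcp [0.6331 0.1946 0.0386] jaw deg -7.59 w 0.0454 f [-0.   0.4 -4.6] down [-0.001 -0.    -1.   ] q [ 0.22  0.31  1.75 -0.    1.09  0.35]
```

View pics/s12.png

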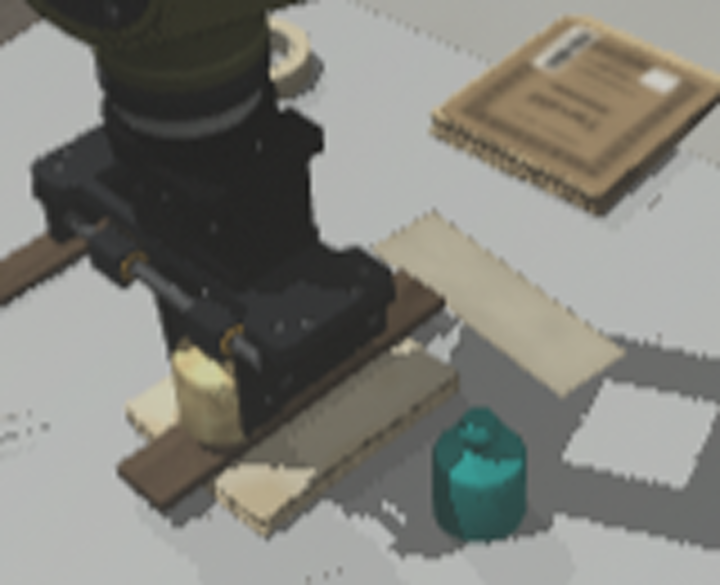

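Emit:
{"method": "apply_moves", "body": {"plan": "0 0 0 2.5 0 -2 -1;0 0 0 2.5 0 -4 -1;0 0 0 2.5 0 -6 -1;0 0 0 2.5 0 -6 -1;0 0 0 2.5 0 -7 -1;0 0 0 2.5 0 -7 -1"}}

```text
t: 17.9
tcp_pos: [0.6361, 0.1948, 0.0321]
ee_rot: [-1.568, 0.104, -0.104]
ft_force: [-0.9, -0.4, -6.0]
gripper_width: 0.0452
```

Emit:
{"method": "apply_moves", "body": {"plan": "0 0 0 0 0 -0.6 -1;0 0 0 0 0 -1.2 -1;0 0 0 0 0 -1.2 -1"}}

```text
t: 18.2
tcp_pos: [0.636, 0.1948, 0.0309]
ee_rot: [-1.568, 0.104, -0.104]
ft_force: [0.3, -0.5, -5.0]
gripper_width: 0.0454
```

Emit:
{"method": "apply_moves", "body": {"plan": "0 0 0 0 0 -0.6 -1;0 0 0 0 0 -1.2 -1;0 0 0 0 0 -1.2 -1"}}

```text
t: 18.5
tcp_pos: [0.6363, 0.1948, 0.03]
ee_rot: [-1.568, 0.104, -0.104]
ft_force: [-0.3, -1.1, -4.5]
gripper_width: 0.0455
```

Emit:
{"method": "apply_moves", "body": {"plan": "0 0 0 0 0 -0.4 -1;0 0 0 0 0 -0.8 -1;0 0 0 0 0 -0.8 -1"}}

```text
t: 18.8
tcp_pos: [0.6363, 0.1949, 0.03]
ee_rot: [-1.568, 0.104, -0.104]
ft_force: [-3.9, -0.6, 2.5]
gripper_width: 0.0453
```

Contact (z stopped at 0.030, force now upward). Release gently and retreat.

Emit:
{"method": "apply_moves", "body": {"plan": "0 0 0 0 0 0 0.05;0 0 0 0 0 0 0.2;0 0 0 0 0 0 0.5;0 0 0 0 0 0 0.6;0 0 0 0 0 10 0.6;0 0 0 0 0 35 0.6;0 0 0 0 0 75 0.6;0 0 0 0 0 110 0.6"}}

```text
t: 19.6
tcp_pos: [0.6363, 0.1949, 0.1411]
ee_rot: [-1.568, 0.104, -0.105]
ft_force: [0.5, -0.2, -0.2]
gripper_width: 0.0761
```

Emit:
{"method": "apply_moves", "body": {"plan": "0 0 0 -25 -30 20 0.6;0 0 0 -50 -65 30 0.6;0 0 0 -75 -105 30 0.6;0 0 0 -100 -145 30 0.6;0 0 0 -130 -185 30 0.6;0 0 0 -155 -225 30 0.8;0 0 0 -180 -255 30 0.8;0 0 0 -201 -276 30 0.8"}}

```text
t: 20.4
tcp_pos: [0.434, -0.0828, 0.17]
ee_rot: [-1.569, 0.104, -0.106]
ft_force: [0.6, -0.8, -0.6]
gripper_width: 0.0848
```

```bash
python3 -c "
from h import *
st()
p=viewer.grab_frame('top');save(p,'t13',(150,270,230,370),5)
ps=[p]
p=viewer.grab_frame('side');save(p,'s13',(130,330,220,440),3)
ps.append(p)
print(fitall(ps,'wood_strip',(.63,.15,1.43),.012),fitall(ps,'brass_weight_a',(.636,.195),.021),fitall(ps,'brass_weight_a',(.435,-.081)))
"
```

```text
t 20.4 tcp [ 0.434  -0.0828  0.17  ] jaw deg -7.67 w 0.0848 f [ 0.6 -0.8 -0.6] down [ 0.002 -0.001 -1.   ] q [-0.31 -0.33  2.14 -0.    1.33 -0.18]
[[0.6297, 0.1505, 1.4406, np.float64(0.369)], [0.6284, 0.1523, 1.4391, np.float64(0.411)], [0.6318, 0.1503, 1.4654, np.float64(0.307)]] [[0.6337, 0.1978, np.float64(0.108)], [0.6337, 0.1978, np.float64(0.108)]] [[0.4372, -0.0837, np.float64(0.078)], [0.4372, -0.0837, np.float64(0.078)]]
```

View pics/s13.png

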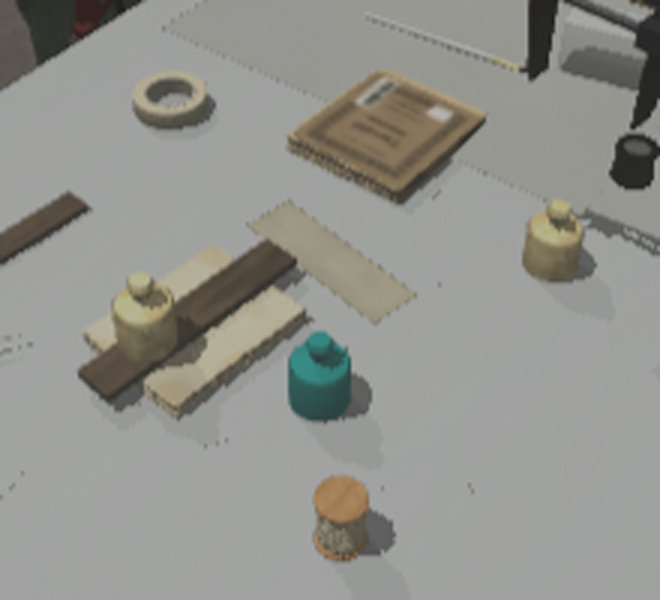

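View pics/t13.png

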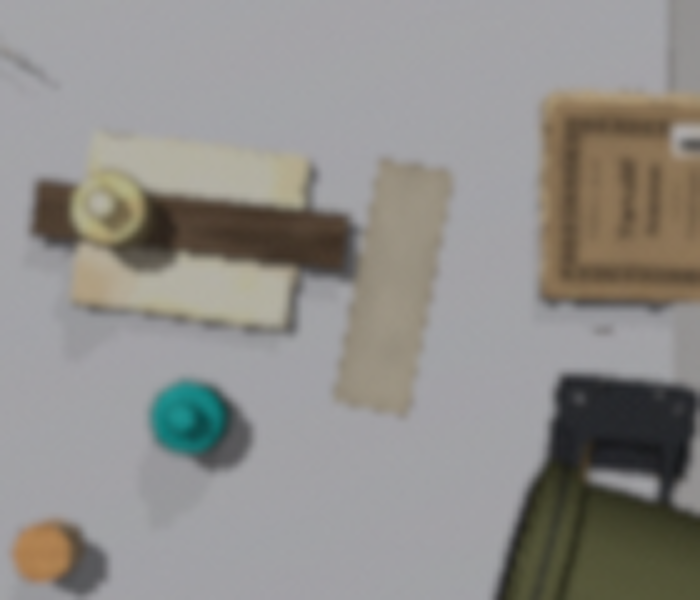

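Emit:
{"method": "apply_moves", "body": {"plan": "0 0 0 2 0 -35 0.8;0 0 0 2 0 -70 0.8;0 0 0 2 0 -100 0.8;0 0 0 2 0 -125 0.8;0 0 0 2 0 -145 0.8;0 0 0 2 0 -156 0.8;0 0 0 2 0 -160 0.8;0 0 0 2 0 -160 0.8"}}

```text
t: 21.6
tcp_pos: [0.4374, -0.0809, 0.0091]
ee_rot: [-1.568, 0.104, -0.103]
ft_force: [0.6, 0.7, -0.0]
gripper_width: 0.0857
```

```bash
python3 -c "
from h import *
st()
p=viewer.grab_frame('side');save(p,'s14',(150,270,330,480),4)"
```

```text
t 21.6 tcp [ 0.4374 -0.0809  0.0091] jaw deg -7.55 w 0.0857 f [ 0.6  0.7 -0. ] down [-0.  0. -1.] q [-0.3  -0.11  2.26  0.    0.99 -0.17]
```

View pics/s14.png

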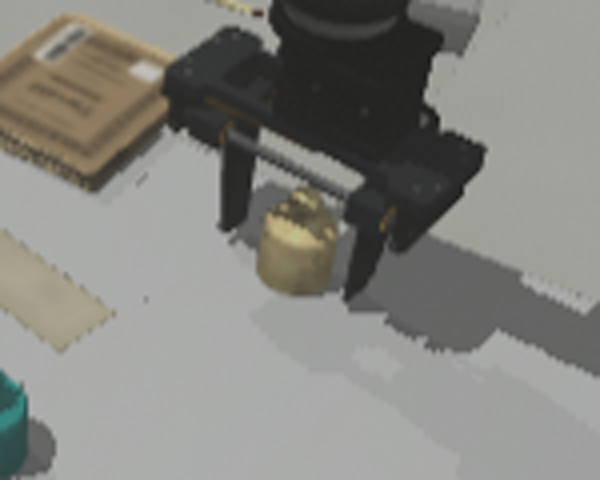

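```bash
python3 -c "
from h import *
p=viewer.grab_frame('side')
u=lambda l:[[330+a/4-.5,150+b/4-.5] for a,b in l]
b=at_z(p,u([(296,296)]),0)[0]; print(b)
d=np.array([.189,.606])-[.436,-.082]; d/=np.hypot(*d); print(b[:2]-.023*d)
r=spotter.tip_of(p,'brass_weight_a'); print([(x['score'],at_z(p,[x['centre'][::-1]],0)) for x in r])
"
```

```text
[ 0.42434838 -0.06360163  0.        ]
[ 0.43211999 -0.08524885]
[(0.93, array([[ 0.44324611, -0.07825338,  0.        ]])), (0.66, array([[0.50735373, 0.14702929, 0.        ]])), (0.6, array([[0.65213929, 0.17314642, 0.        ]]))]
```

Emit:
{"method": "apply_moves", "body": {"plan": "0 0 0 -1 -2 0 0.3;0 0 0 -1 -2 0 0.1;0 0 0 -1 -2 0 -1;0 0 0 -1 -2 0 -1;0 0 0 -1 -2 0 -1;0 0 0 -1 -2 0 -1;0 0 0 -1 -2 0 -1"}}

```text
t: 22.45
tcp_pos: [0.4352, -0.083, 0.0089]
ee_rot: [-1.568, 0.106, -0.101]
ft_force: [-4.4, 0.6, 3.9]
gripper_width: 0.0447
```

Emit:
{"method": "apply_moves", "body": {"plan": "0 0 0 0 0 5 -1;0 0 0 0 0 15 -1;0 0 0 0 0 35 -1;0 0 0 0 0 60 -1;0 0 0 0 0 85 -1;0 0 0 0 0 100 -1;0 0 0 0 0 100 -1"}}

```text
t: 23.15
tcp_pos: [0.4382, -0.0837, 0.112]
ee_rot: [-1.57, 0.099, -0.109]
ft_force: [1.4, 0.1, -5.7]
gripper_width: 0.045
```

```bash
python3 -c "
from h import *
st()
p=viewer.grab_frame('side');save(p,'s15',(100,250,330,480),4)"
```

```text
t 23.15 tcp [ 0.4382 -0.0837  0.112 ] jaw deg -7.59 w 0.045 f [ 1.4  0.1 -5.7] down [ 0.006 -0.002 -1.   ] q [-0.31 -0.26  2.19  0.    1.2  -0.18]
```

View pics/s15.png

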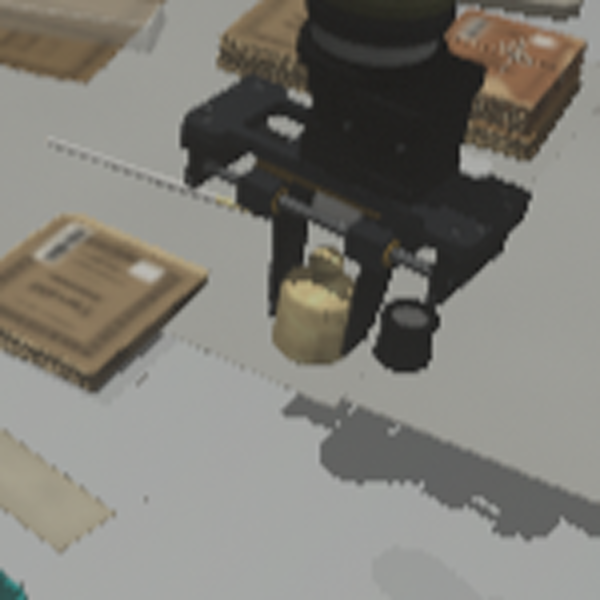

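Emit:
{"method": "apply_moves", "body": {"plan": "0 0 0 18 19 5 -1;0 0 0 48 50 5 -1;0 0 0 80 84 5 -1;0 0 0 112 117 5 -1;0 0 0 142 148 0 -1;0 0 0 168 175 0 -1;0 0 0 182 190 0 -1;0 0 0 186 194 0 -1"}}

```text
t: 24.0
tcp_pos: [0.6221, 0.1126, 0.1065]
ee_rot: [-1.569, 0.105, -0.1]
ft_force: [-1.1, -0.2, -6.3]
gripper_width: 0.045
```

Emit:
{"method": "apply_moves", "body": {"plan": "0 0 0 0 0 -10 -1;0 0 0 0 0 -35 -1;0 0 0 0 0 -55 -1;0 0 0 0 0 -65 -1;0 0 0 0 0 -70 -1;0 0 0 0 0 -70 -1"}}

```text
t: 24.6
tcp_pos: [0.6214, 0.1102, 0.0382]
ee_rot: [-1.569, 0.106, -0.103]
ft_force: [-0.2, 0.1, -5.5]
gripper_width: 0.0448
```

```bash
python3 -c "
from h import *
st()
p=viewer.grab_frame('side');save(p,'s16',(150,280,220,380),4.5)"
```

```text
t 24.6 tcp [0.6214 0.1102 0.0382] jaw deg -7.63 w 0.0448 f [-0.2  0.1 -5.5] down [-0.002 -0.    -1.   ] q [ 0.09  0.25  1.82 -0.    1.07  0.22]
```

View pics/s16.png

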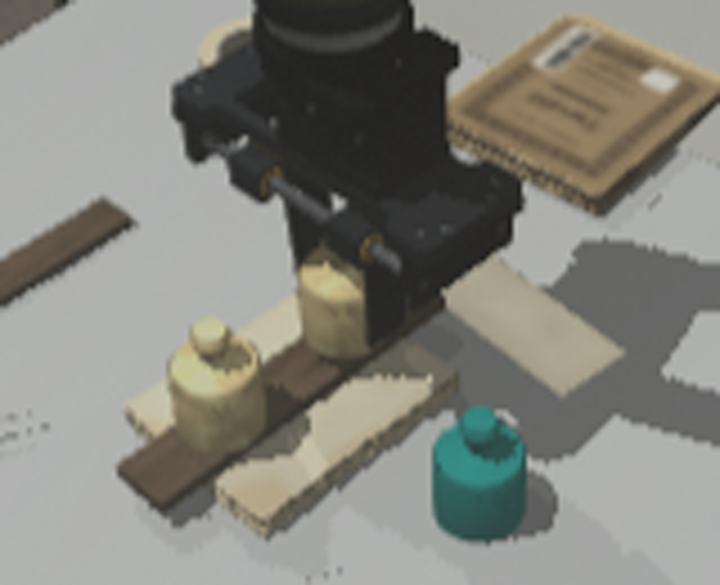

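Well placed; 2.5 mm in x, then lower to contact at about 0.030.

Emit:
{"method": "apply_moves", "body": {"plan": "0 0 0 2.5 0 -2 -1;0 0 0 2.5 0 -4 -1;0 0 0 2.5 0 -6 -1;0 0 0 2.5 0 -7 -1;0 0 0 2.5 0 -7 -1"}}

```text
t: 25.15
tcp_pos: [0.6245, 0.1109, 0.0318]
ee_rot: [-1.568, 0.104, -0.104]
ft_force: [0.8, 0.2, -5.9]
gripper_width: 0.0448
```

Emit:
{"method": "apply_moves", "body": {"plan": "0 0 0 0 0 -0.6 -1;0 0 0 0 0 -1.2 -1;0 0 0 0 0 -1.6 -1;0 0 0 0 0 -1.6 -1"}}

```text
t: 25.55
tcp_pos: [0.6246, 0.1108, 0.0304]
ee_rot: [-1.568, 0.104, -0.104]
ft_force: [-0.7, -0.2, -5.4]
gripper_width: 0.0445
```

Emit:
{"method": "apply_moves", "body": {"plan": "0 0 0 0 0 -0.5 -1;0 0 0 0 0 -1 -1;0 0 0 0 0 -1 -1"}}

```text
t: 25.85
tcp_pos: [0.6247, 0.1109, 0.0298]
ee_rot: [-1.568, 0.104, -0.104]
ft_force: [-0.6, -1.2, -2.9]
gripper_width: 0.045
```

Emit:
{"method": "apply_moves", "body": {"plan": "0 0 0 0 0 -0.4 -1;0 0 0 0 0 -0.5 -1;0 0 0 0 0 -0.5 -1"}}

```text
t: 26.15
tcp_pos: [0.6248, 0.1109, 0.0298]
ee_rot: [-1.568, 0.104, -0.104]
ft_force: [-3.7, -0.2, 3.2]
gripper_width: 0.0448
```

Emit:
{"method": "apply_moves", "body": {"plan": "0 0 0 0 0 0 0.05;0 0 0 0 0 0 0.2;0 0 0 0 0 0 0.5;0 0 0 0 0 0 0.6;0 0 0 0 0 10 0.6;0 0 0 0 0 35 0.6;0 0 0 0 0 75 0.6;0 0 0 0 0 110 0.6"}}

```text
t: 26.95
tcp_pos: [0.6248, 0.1108, 0.141]
ee_rot: [-1.568, 0.103, -0.105]
ft_force: [0.7, -0.6, 0.8]
gripper_width: 0.0761
```

Emit:
{"method": "apply_moves", "body": {"plan": "0 0 -8 -10 -40 10 0.8;0 0 -16 -20 -85 20 1;0 0 -24 -32 -130 30 1;0 0 -32 -45 -175 30 1;0 0 -40 -58 -220 30 1;0 0 -48 -70 -265 30 1;0 0 -56 -82 -310 30 1;0 0 -64 -94 -355 30 1"}}

```text
t: 27.75
tcp_pos: [0.5302, -0.246, 0.1701]
ee_rot: [-1.342, 0.972, -0.975]
ft_force: [0.8, -0.5, 0.2]
gripper_width: 0.0952
```

Emit:
{"method": "apply_moves", "body": {"plan": "0 0 -8 -8 -40 0 1;0 0 -10 -16 -80 0 1;0 0 -10 -24 -115 0 1;0 0 -10 -30 -134 0 1;0 0 -10 -30 -134 0 1;0 0 -10 -30 -134 0 1"}}

```text
t: 28.35
tcp_pos: [0.5008, -0.3776, 0.1691]
ee_rot: [-1.274, 1.101, -1.1]
ft_force: [-0.8, -1.0, 0.3]
gripper_width: 0.0956
```

```bash
python3 -c "
from h import *
st()
p=viewer.grab_frame('top');save(p,'t17',(150,270,230,370),5)
ps=[p];save(p,'t17b',(190,290,380,500),5)
p=viewer.grab_frame('side');save(p,'s17',(80,280,220,470),3)
ps.append(p)
print(fitall(ps,'brass_weight_a',(.636,.195),.021),fitall(ps,'brass_weight_a',(.625,.11),.021),fitall(ps,'booklet',(.642,-.149,-.02)))
"
```

```text
t 28.35 tcp [ 0.5008 -0.3776  0.1691] jaw deg -81.6 w 0.0956 f [-0.8 -1.   0.3] down [ 0.     0.001 -1.   ] q [-0.73  0.11  1.75  0.    1.29  0.69]
[[0.6345, 0.1983, np.float64(0.141)], [0.6345, 0.1997, np.float64(0.106)], [0.6397, 0.1932, np.float64(0.107)]] [[0.6243, 0.1159, np.float64(0.119)], [0.6234, 0.1166, np.float64(0.078)], [0.6285, 0.1119, np.float64(0.119)]] [[0.643, -0.1493, -0.0385, np.float64(0.134)], [0.642, -0.1463, -0.0204, np.float64(0.112)], [0.6476, -0.1545, 0.0354, np.float64(0.137)]]
```

View pics/s17.png

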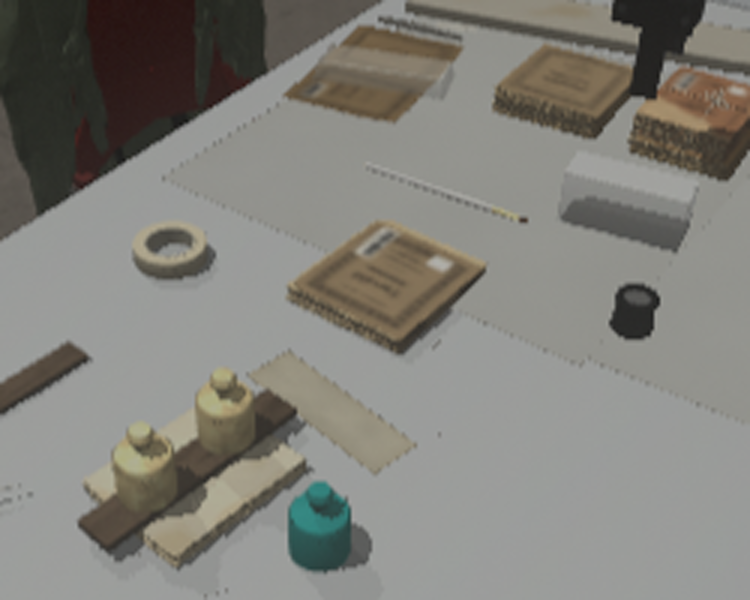

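View pics/t17.png

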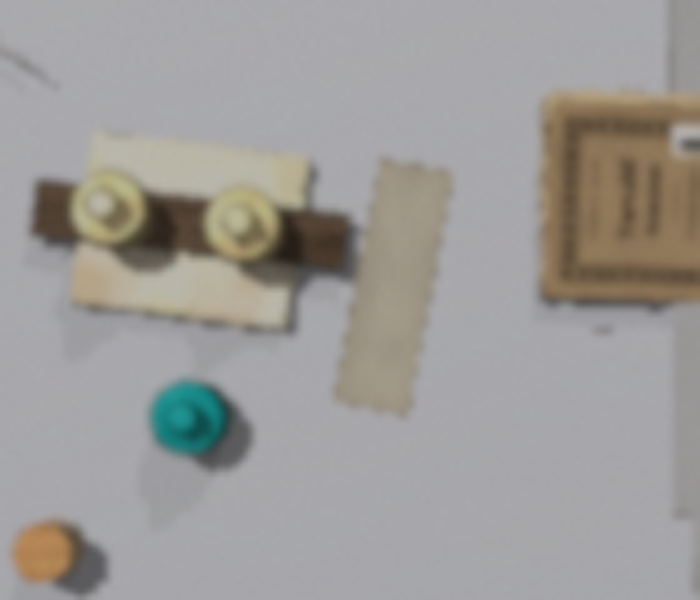

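View pics/t17b.png

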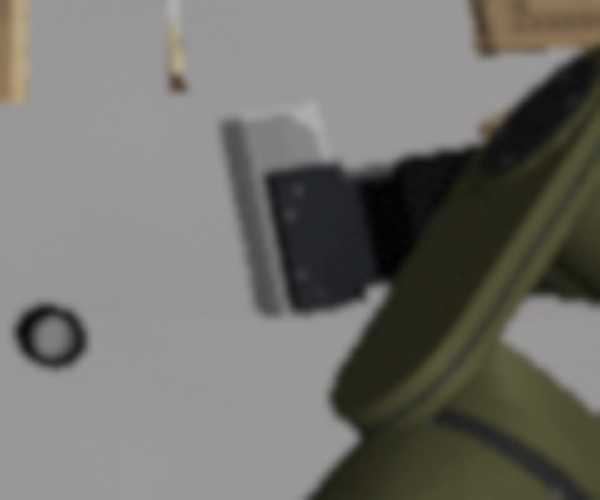

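Emit:
{"method": "apply_moves", "body": {"plan": "0 0 0 0 0 -25 1;0 0 0 0 0 -55 1;0 0 0 0 0 -75 1;0 0 0 0 0 -90 1;0 0 0 0 0 -97 1;0 0 0 0 0 -97 1"}}

```text
t: 29.35
tcp_pos: [0.5004, -0.3778, 0.0711]
ee_rot: [-1.275, 1.101, -1.099]
ft_force: [-0.3, 0.3, 0.4]
gripper_width: 0.0952
```

```bash
python3 -c "
from h import *
st()
p=viewer.grab_frame('side');save(p,'s18',(80,190,360,490),6)"
```

```text
t 29.35 tcp [ 0.5004 -0.3778  0.0711] jaw deg -81.58 w 0.0952 f [-0.3  0.3  0.4] down [-0.001  0.001 -1.   ] q [-0.73  0.2   1.82  0.    1.13  0.69]
```

View pics/s18.png

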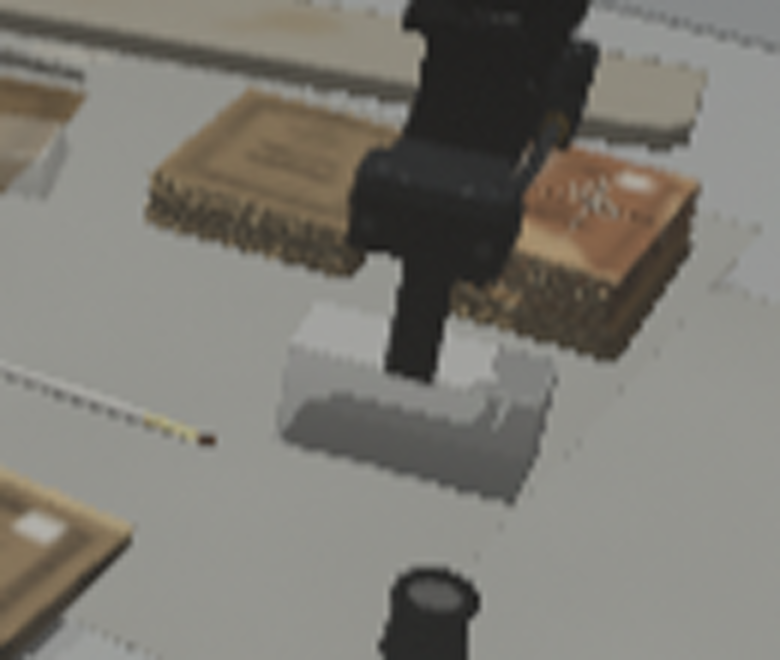

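Emit:
{"method": "apply_moves", "body": {"plan": "0 0 0 0 0 -5 1;0 0 0 0 0 -10 1;0 0 0 0 0 -15 1;0 0 0 0 0 -20 1;0 0 0 0 0 -20 1"}}

```text
t: 29.9
tcp_pos: [0.5001, -0.3777, 0.0508]
ee_rot: [-1.275, 1.102, -1.099]
ft_force: [0.5, 0.1, 0.5]
gripper_width: 0.0954
```

Emit:
{"method": "apply_moves", "body": {"plan": "0 0 0 0 0 -10 1;0 0 0 0 0 -20 1;0 0 0 0 0 -30 1;0 0 0 0 0 -37 1;0 0 0 0 0 -37 1"}}

```text
t: 30.4
tcp_pos: [0.4997, -0.3773, 0.0129]
ee_rot: [-1.275, 1.103, -1.098]
ft_force: [0.4, -0.0, -0.3]
gripper_width: 0.0949
```

```bash
python3 -c "
from h import *
st()
p=viewer.grab_frame('side');save(p,'s19',(80,190,360,490),6)"
```

```text
t 30.4 tcp [ 0.4997 -0.3773  0.0129] jaw deg -81.59 w 0.0949 f [ 0.4 -0.  -0.3] down [-0.002  0.002 -1.   ] q [-0.73  0.27  1.84  0.    1.03  0.69]
```

View pics/s19.png

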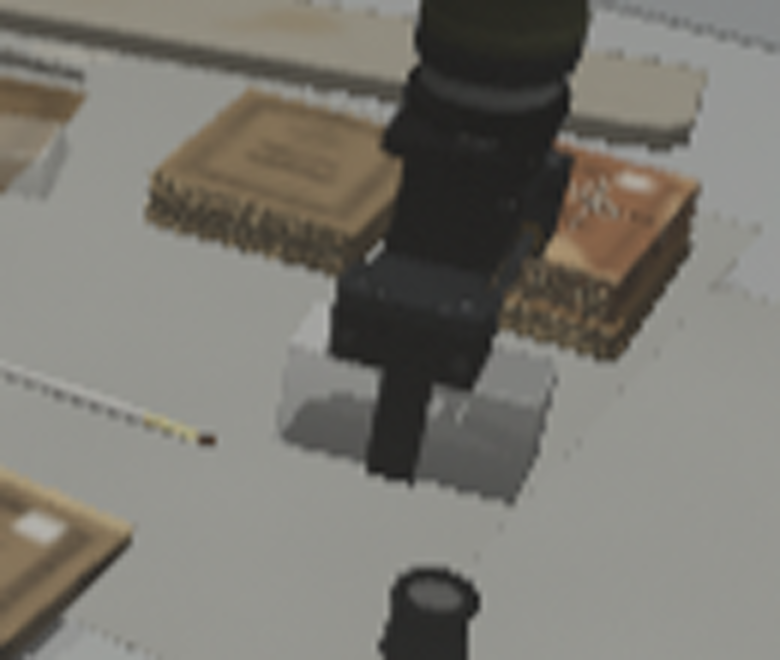

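No contact; straddling the block. Close.

Emit:
{"method": "apply_moves", "body": {"plan": "0 0 0 0 0 0 0.6;0 0 0 0 0 0 0.4;0 0 0 0 0 0 0;0 0 0 0 0 0 -0.5;0 0 0 0 0 0 -0.5;0 0 0 0 0 0 -0.5;0 0 0 0 0 0 -0.5"}}

```text
t: 31.15
tcp_pos: [0.5006, -0.3774, 0.0151]
ee_rot: [-1.274, 1.101, -1.099]
ft_force: [-0.4, 1.9, 2.3]
gripper_width: 0.0458
```

```bash
python3 -c "
from h import *
st()
p=viewer.grab_frame('side');save(p,'s20',(80,190,360,490),6)"
```

```text
t 31.15 tcp [ 0.5006 -0.3774  0.0151] jaw deg -81.59 w 0.0458 f [-0.4  1.9  2.3] down [-0.     0.002 -1.   ] q [-0.73  0.27  1.84  0.    1.03  0.69]
```

View pics/s20.png

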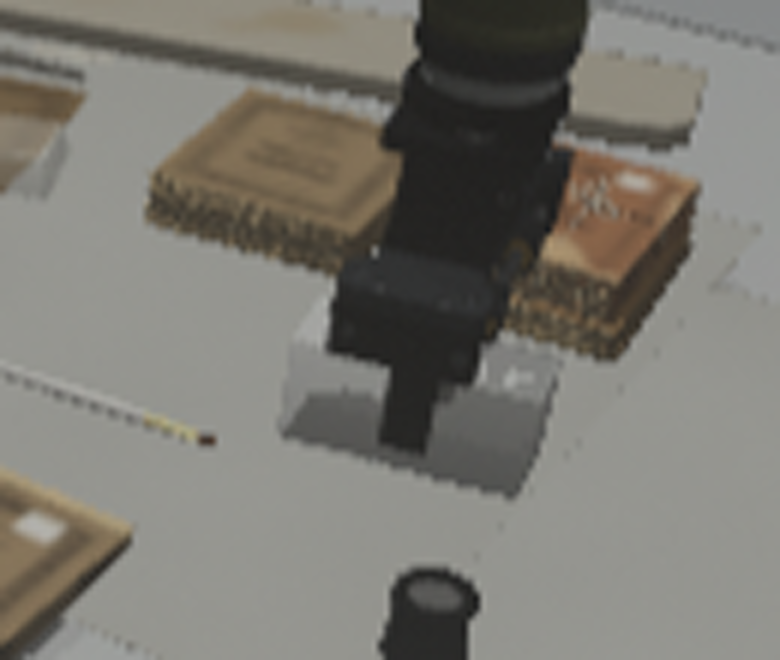

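Emit:
{"method": "apply_moves", "body": {"plan": "0 0 0 0 0 0 -0.5;0 0 0 0 0 0 -0.5;0 0 0 0 0 0 -0.5"}}

```text
t: 31.5
tcp_pos: [0.5007, -0.378, 0.0151]
ee_rot: [-1.275, 1.1, -1.1]
ft_force: [0.3, 4.1, 3.2]
gripper_width: 0.0459
```

Stable. Lift a little and look.

Emit:
{"method": "apply_moves", "body": {"plan": "0 0 0 0 0 5 -1;0 0 0 0 0 12 -1;0 0 0 0 0 25 -1;0 0 0 0 0 35 -1;0 0 0 0 0 35 -1"}}

```text
t: 32.0
tcp_pos: [0.5021, -0.3796, 0.0529]
ee_rot: [-1.275, 1.096, -1.105]
ft_force: [0.9, -0.9, -2.3]
gripper_width: 0.0459
```

```bash
python3 -c "
from h import *
st()
p=viewer.grab_frame('side');save(p,'s21',(80,190,360,490),6)"
```

```text
t 32.0 tcp [ 0.5021 -0.3796  0.0529] jaw deg -81.59 w 0.0459 f [ 0.9 -0.9 -2.3] down [ 0.004 -0.004 -1.   ] q [-0.73  0.22  1.82 -0.    1.09  0.69]
```

View pics/s21.png

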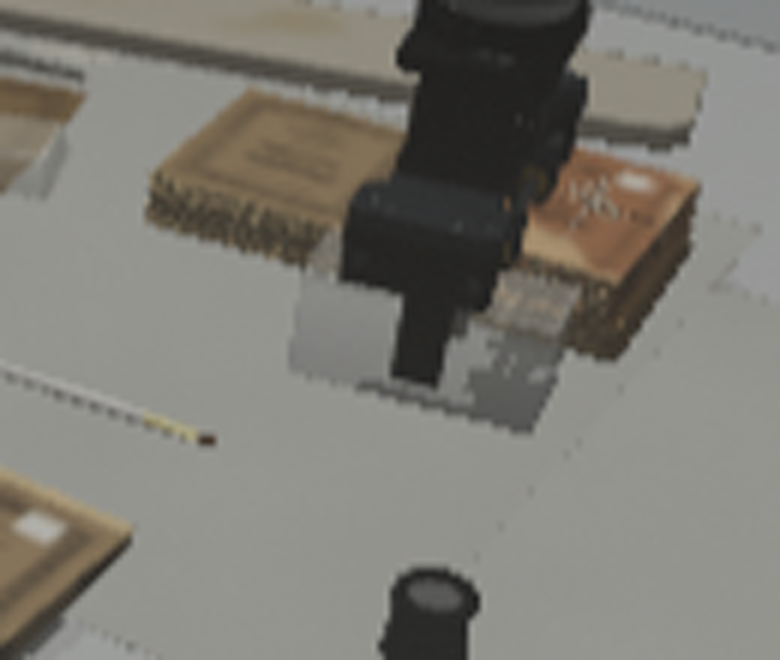

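Emit:
{"method": "apply_moves", "body": {"plan": "0 0 0 0 5 20 -1;0 0 0 10 20 40 -1;0 0 -2 35 55 50 -1;0 0 -4 60 95 50 -1;0 0 -6 85 135 50 -1;0 0 -8 110 175 50 -1;0 0 -9.7 130 210 50 -1;0 0 -9.7 142 230 50 -1"}}

```text
t: 32.85
tcp_pos: [0.6435, -0.1451, 0.0994]
ee_rot: [-1.199, 1.225, -1.224]
ft_force: [0.7, -0.4, -2.7]
gripper_width: 0.0459
```

Emit:
{"method": "apply_moves", "body": {"plan": "0 0 0 0 0 -5 -1;0 0 0 0 0 -20 -1;0 0 0 0 0 -35 -1;0 0 0 0 0 -45 -1;0 0 0 0 0 -55 -1;0 0 0 0 0 -55 -1"}}

```text
t: 33.45
tcp_pos: [0.6407, -0.1484, 0.0421]
ee_rot: [-1.2, 1.23, -1.224]
ft_force: [-0.4, 0.3, -2.9]
gripper_width: 0.0456
```

```bash
python3 -c "
from h import *
st()
p=viewer.grab_frame('top');save(p,'t22',(150,260,310,420),6)
p=viewer.grab_frame('side');save(p,'s22',(110,230,290,420),6)"
```

```text
t 33.45 tcp [ 0.6407 -0.1484  0.0421] jaw deg -91.35 w 0.0456 f [-0.4  0.3 -2.9] down [-0.004  0.001 -1.   ] q [-0.31  0.3   1.75 -0.    1.09  1.29]
```

View pics/s22.png

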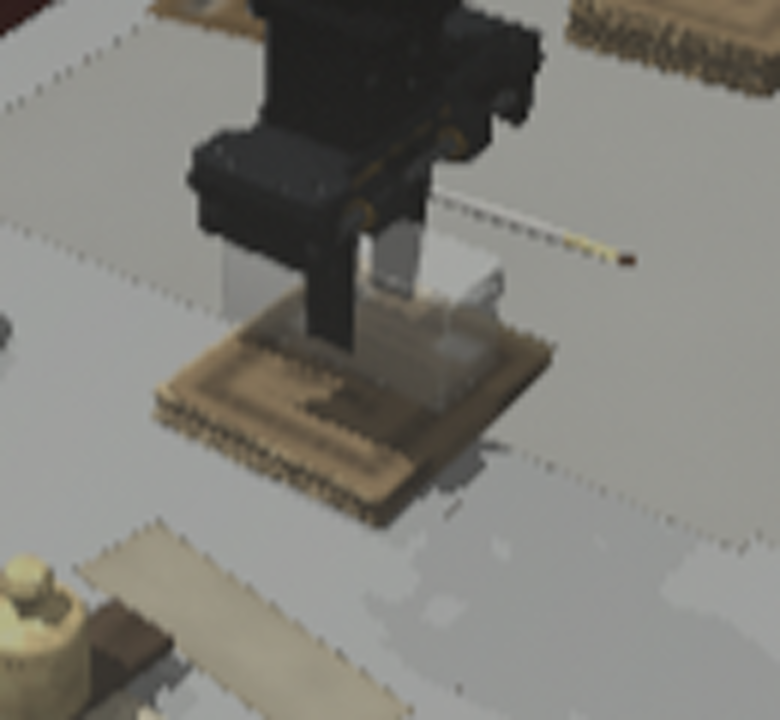

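View pics/t22.png

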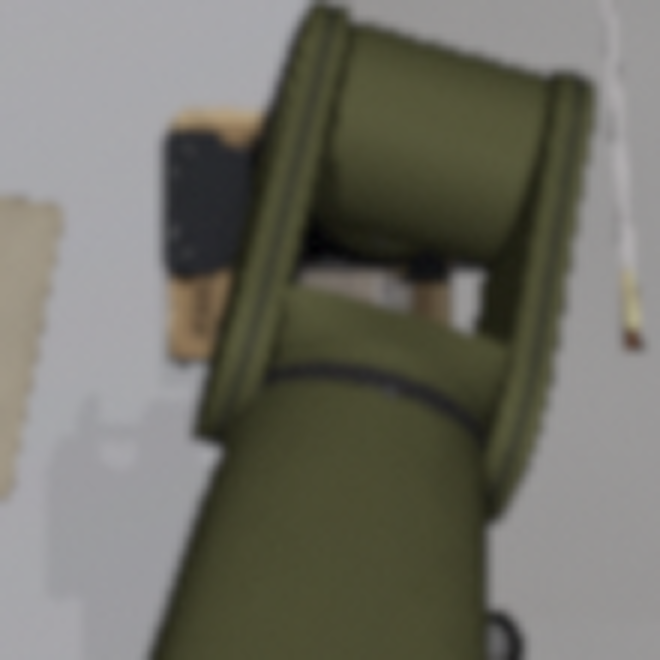

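```bash
python3 -c "
from h import *
p=viewer.grab_frame('side')
f=cv2.resize(p['frame'],None,fx=6,fy=6,interpolation=cv2.INTER_CUBIC)
for c,(L,W),z0,z1,col in [((.6407,-.1484,-.0236),(.129,.058),.027,.087,(0,0,255)),((.643,-.149,-.022),(.141,.158),0,.016,(0,255,0))]:
  for z in(z0,z1):
    u=(proj(p,box(*c,L,W,z,z)[::2])+.5)*6
    cv2.polylines(f,[np.round(u[[0,1,3,2]]).astype(int)],True,col,1)
cv2.imwrite('pics/ov22.png',f[660:1260,1740:2520])
"
```

```text
(no output)
```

View pics/ov22.png

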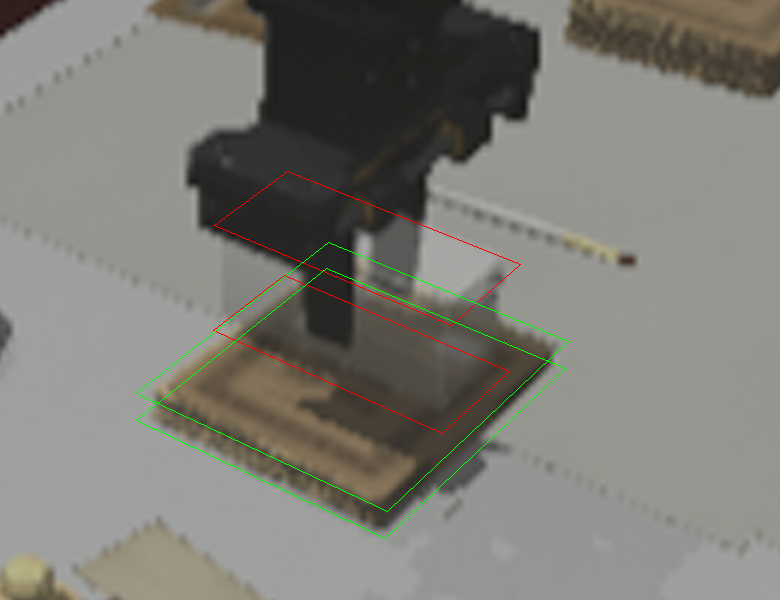

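Emit:
{"method": "apply_moves", "body": {"plan": "0 0 0 2 0 -3 -1;0 0 0 2 0 -6 -1;0 0 0 2 0 -8 -1;0 0 0 2 0 -9 -1;0 0 0 2 0 -9 -1"}}

```text
t: 34.1
tcp_pos: [0.6445, -0.1481, 0.0357]
ee_rot: [-1.199, 1.226, -1.225]
ft_force: [-1.0, 0.9, -3.1]
gripper_width: 0.0457
```

Emit:
{"method": "apply_moves", "body": {"plan": "0 0 0 0 0 -0.6 -1;0 0 0 0 0 -1.2 -1;0 0 0 0 0 -1.2 -1"}}

```text
t: 34.4
tcp_pos: [0.6447, -0.1482, 0.0347]
ee_rot: [-1.198, 1.226, -1.226]
ft_force: [-0.3, 0.2, -3.4]
gripper_width: 0.0455
```

Emit:
{"method": "apply_moves", "body": {"plan": "0 0 0 0 0 -0.6 -1;0 0 0 0 0 -1.2 -1;0 0 0 0 0 -1.2 -1"}}

```text
t: 34.7
tcp_pos: [0.6446, -0.1481, 0.0334]
ee_rot: [-1.199, 1.226, -1.226]
ft_force: [-0.3, -0.8, -3.6]
gripper_width: 0.0458
```

Emit:
{"method": "apply_moves", "body": {"plan": "0 0 0 0 0 -0.6 -1;0 0 0 0 0 -1.4 -1;0 0 0 0 0 -1.4 -1"}}

```text
t: 35.0
tcp_pos: [0.6445, -0.1481, 0.032]
ee_rot: [-1.199, 1.226, -1.226]
ft_force: [-0.3, -0.6, -3.5]
gripper_width: 0.0458
```

Emit:
{"method": "apply_moves", "body": {"plan": "0 0 0 0 0 -0.4 -1;0 0 0 0 0 -0.8 -1;0 0 0 0 0 -0.8 -1"}}

```text
t: 35.3
tcp_pos: [0.6446, -0.1481, 0.0313]
ee_rot: [-1.199, 1.226, -1.226]
ft_force: [-0.7, -0.0, -3.2]
gripper_width: 0.0462
```

Emit:
{"method": "apply_moves", "body": {"plan": "0 0 0 0 0 -0.3 -1;0 0 0 0 0 -0.6 -1;0 0 0 0 0 -0.6 -1"}}

```text
t: 35.6
tcp_pos: [0.6447, -0.1482, 0.031]
ee_rot: [-1.198, 1.226, -1.226]
ft_force: [-0.5, 0.4, -2.7]
gripper_width: 0.0455
```

Emit:
{"method": "apply_moves", "body": {"plan": "0 0 0 0 0 -0.4 -1;0 0 0 0 0 -0.8 -1;0 0 0 0 0 -0.8 -1"}}

```text
t: 35.9
tcp_pos: [0.6448, -0.1482, 0.031]
ee_rot: [-1.198, 1.226, -1.226]
ft_force: [-4.6, 0.9, 4.7]
gripper_width: 0.0457
```

Contact. Open slowly and evenly, then rise.

Emit:
{"method": "apply_moves", "body": {"plan": "0 0 0 0 0 0 0;0 0 0 0 0 0 0.1;0 0 0 0 0 0 0.4;0 0 0 0 0 0 0.7;0 0 0 0 0 0 0.9;0 0 0 0 0 10 0.9;0 0 0 0 0 30 0.9;0 0 0 0 0 60 0.9"}}

```text
t: 36.7
tcp_pos: [0.6433, -0.1478, 0.089]
ee_rot: [-1.2, 1.229, -1.223]
ft_force: [0.2, 1.0, 0.2]
gripper_width: 0.0898
```

Emit:
{"method": "apply_moves", "body": {"plan": "0 0 0 0 0 40 0.9;0 0 0 0 0 80 0.9;0 0 0 -40 -30 100 0.9;0 0 0 -80 -60 110 0.9;0 0 0 -120 -100 120 0.9;0 0 0 -160 -140 120 0.9;0 0 0 -190 -180 120 0.9;0 0 0 -220 -220 120 0.9"}}

```text
t: 37.5
tcp_pos: [0.4346, -0.3547, 0.2114]
ee_rot: [-1.199, 1.223, -1.227]
ft_force: [-0.2, -0.8, 1.0]
gripper_width: 0.0902
```

```bash
python3 -c "
from h import *
st()
p=viewer.grab_frame('top');save(p,'t23',(150,270,220,420),4)
ps=[p]
p=viewer.grab_frame('side');save(p,'s23',(110,320,220,430),3)
ps.append(p)
for q,g,z in [('acrylic_block',(.645,-.148,-.02),.016),('booklet',(.643,-.149,-.02),0),('brass_weight_a',(.636,.195),.021),('brass_weight_a',(.625,.11),.021),('thread_spool',(.428,.24),0),('loupe',(.428,-.228),0),('text_block',(.629,.151,-.13),0)]: print(q,fitall(ps,q,g,z))
"
```

```text
t 37.5 tcp [ 0.4346 -0.3547  0.2114] jaw deg -91.26 w 0.0902 f [-0.2 -0.8  1. ] down [ 0.002 -0.002 -1.   ] q [-0.78 -0.07  1.86  0.    1.36  0.81]
acrylic_block [[0.646, -0.1503, -0.0344, np.float64(0.165)], [0.6439, -0.1464, -0.0323, np.float64(0.194)], [0.6505, -0.1566, -0.0143, np.float64(0.122)]]
booklet [[0.6449, -0.1485, -0.0301, np.float64(0.494)], [0.6416, -0.1479, -0.0471, np.float64(0.505)], [0.647, -0.1507, -0.0086, np.float64(0.48)]]
brass_weight_a [[0.6343, 0.1974, np.float64(0.135)], [0.6337, 0.1978, np.float64(0.089)], [0.6396, 0.1924, np.float64(0.139)]]
brass_weight_a [[0.625, 0.1132, np.float64(0.155)], [0.6234, 0.1154, np.float64(0.172)], [0.6271, 0.1121, np.float64(0.119)]]
thread_spool [[0.4263, 0.2407, np.float64(0.127)], [0.4261, 0.2417, np.float64(0.057)], [0.4304, 0.2376, np.float64(0.093)]]
loupe [[0.4263, -0.2269, np.float64(0.121)], [0.4252, -0.2265, np.float64(0.064)], [0.4288, -0.232, np.float64(0.062)]]
text_block [[0.6259, 0.1512, -0.1346, np.float64(0.49)], [0.6235, 0.1537, -0.1707, np.float64(0.434)], [0.6296, 0.1515, -0.1192, np.float64(0.543)]]
```

View pics/s23.png

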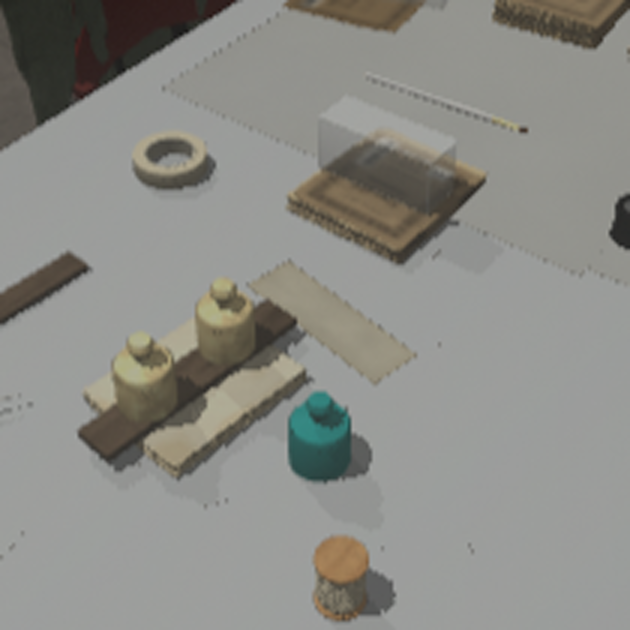

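View pics/t23.png

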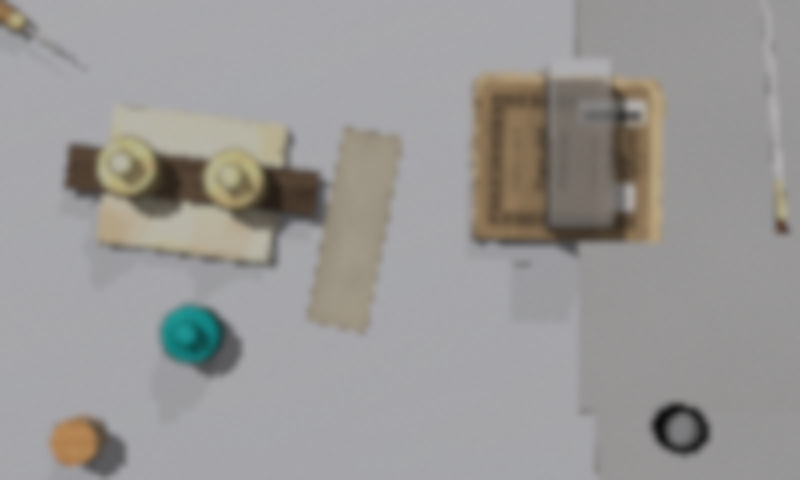

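Emit:
{"method": "apply_moves", "body": {"plan": "0 0 0 0 0 0 0.9;0 0 0 0 0 0 0.9;0 0 0 0 0 0 0.9;0 0 0 0 0 0 0.9"}}

```text
t: 38.7
tcp_pos: [0.4358, -0.3536, 0.2099]
ee_rot: [-1.198, 1.226, -1.226]
ft_force: [0.0, -0.5, -0.3]
gripper_width: 0.0905
```

```bash
python3 -c "
from h import *
st(); print(env.finish_job())"
```

```text
t 38.7 tcp [ 0.4358 -0.3536  0.2099] jaw deg -91.29 w 0.0905 f [ 0.  -0.5 -0.3] down [ 0. -0. -1.] q [-0.78 -0.07  1.86  0.    1.36  0.82]
the job is handed in; nothing more can be done
None
```

I laid the strip on the text block, then stood both brass weights on it, one on each half. Last, I laid the acrylic block square on the middle of the brown booklet. The job was handed in at 38.7 s, with the gripper empty and clear of everything; no verdict came back.

What the last pictures showed, fitting both cameras together:
- **Strip:** fitted before the weights went on, it lay within about 5 mm and 0.02 rad of the text block's long middle line.
- **Weights:** upright, about 44 mm and 38 mm from the strip's middle, near its centre line and not touching each other.
- **Acrylic block:** about 2–3 mm from the booklet's centre and within about 0.02 rad of square.
- **Left alone:** the spool, the loupe and both books were where they started, within measuring error.

Some checks disagreed:
- **Cameras:** the two views differed by about 5–10 mm on single-view positions. I used averages, which stay well inside the tolerances.
- **Grip widths:** the gripper closed to 46 mm on the acrylic block (listed as 58 mm) and to 35 mm on the strip (listed as 40 mm). Both lifts held steadily.
- **Final fits of the books:** once covered, the text block and booklet matched their outlines poorly, so those last positions are less certain.

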